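# Clamp the spindles and prove the tilting jig

### The arm

A 6-joint arm with a two-finger parallel gripper is mounted at the origin on the work surface. World frame = base frame: x ahead of the robot, y to its left, z up, the work surface at z = 0. Lengths are in mm, angles in rad, forces in N, time in s.
With the tool pointing down it reaches from about 250 to 800 mm from the base axis. Payload 8.5 kg.
Tool frame: the origin (TCP) lies midway between the tips of the shut fingers; the grasp point (between the pads) lies 19 mm behind it; z points along the fingers, y is the direction in which the jaws open and shut (so a half turn about z gives the same grasp; the last joint's range is limited). The gripper opens to 85 mm and grips with 20 to 120 N. Pads are 22 mm wide; open, the fingers measure 114 mm over their backs; the gripper's body (76 mm by 85 mm) begins 54 mm behind the grasp point. The pads swing forward as they close: fully open they stand 13 mm farther back than shut.
Start: joints at [1.112, 0.238, -0.013, 1.319, 0, 1.571], TCP at [232.487, 470.668, 231.276] pointing down, gripper open.
Joint ranges: [-2.66, 2.66], [-1.03, 1.9], [-1.14, 1.46], [-1.82, 2.27], [-1.45, 1.34], [-3.14, 3.14]. Speed limits (rad/s): [2.22, 2.22, 2.79, 3.14, 3.14, 3.14].

### API

Orientations are given as a rotation vector (axis times angle).
In Python, from station import manip gives the robot as it stands.
- The arm moves only by the shell command python3 -m jog 'ROWS' [OPENING]. ROWS is JSON, a list of rows, each a list of 6 numbers: the shift along the world's x, y, z in cm, then the turn, a rotation vector about the world's x, y, z in rad. A call has 1 to 10 rows; each row is the pose to reach, as a shift and turn from the pose measured when the call began; what a row does not reach only later rows make up. A row lasts 1/10 s, in which the tool goes at most 50 mm and 8.59 degrees, less where a joint would pass 70% of its speed; a pose out of reach is approached as far as the arm can. A call with a gripper value outside its range is refused whole. OPENING is the opening, from 0 (shut) to 1 (fully open), set as the call begins (- or left out, the last holds). The fingers move at their own pace and stop on an object; the grip force is fixed at half the most. Time passes only in rows, so rows that repeat a pose let the fingers close. It gives the time, the measured TCP pose, the force and the opening at its end, in the units of the state.
- manip.read_state(): the state, without advancing time (a new reading comes with each control period).
- manip.snapshot(name): name is "scene" or "top"; returns the picture (420x560x3 uint8, blue, green, red); there is no depth.
- manip.calibration(name): a dict with "mtx" (3x3 intrinsics, pixels), "k1" (the pictures are not rectified: a ray, as slopes to the right and down, at radius r is drawn at 1 + k1 r^2 times it, then the intrinsics apply), "xyz" and "rotation" of the camera in the world. Camera axes: x right, y down, z forward; pixel columns grow to the right and rows downward; lengths in mm; the calibration is good to about 2 mm. A picture is of the moment at which its call begins. calibration takes no time and is no camera call.
- manip.hand_in(): hands the job in, once; it reports no verdict.
The state is a dict: "t": time; "joints": joint angles; "qd": joint speeds; "joint_efforts": joint torques, N m; "ee_pos": TCP position; "orientation": TCP orientation; "wrist_force": force on the tool from outside, world axes, zero at the start; "torque": the same for the moment, N m; "gripper_width": opening from 0.0 (shut) to 1.0 (fully open).
Only numpy, scipy, OpenCV 4.12 (cv2) and the standard library are available. Lean on these libraries where they do the work, as an engineer would, in place of code of your own. Each camera call takes 0.05 s, during which the arm holds its last target.

### The job

Lay every wooden spindle from the bench into a groove of the tilting jig, one to a groove, then swing both hinged coupler halves down over them and bring up both swing bolts into the slots of the forks. Only when both couplers are shut and bolted, tip the tray (it has a blue handle) to 30 degrees (the red mark), keep it there for about two seconds to prove that nothing shifts, then bring it back down level, everything still clamped, without disturbing the glue bottle, tin and try square.

Things in the scene. Friction and masses are not known exactly. Their poses are not given: they have to be found in the camera images.
- spindle0: a turned wooden spindle (painted white), 172 mm long: a 92 mm long square middle, 22 mm thick, with a round 20 mm diameter, 40 mm long stub at each end. It starts lying on the bench on one of the flats of its middle. Origin at its centre, x along its length; 60 g. It may be absent (then there is no reading).
- spindle1: a turned wooden spindle (painted blue), 172 mm long: a 92 mm long square middle, 22 mm thick, with a round 20 mm diameter, 40 mm long stub at each end. It starts lying on the bench on one of the flats of its middle. Origin at its centre, x along its length; 60 g. It may be absent (then there is no reading).
- spindle2: a turned wooden spindle (dark bare wood), 172 mm long: a 92 mm long square middle, 22 mm thick, with a round 20 mm diameter, 40 mm long stub at each end. It starts lying on the bench on one of the flats of its middle. Origin at its centre, x along its length; 60 g. It may be absent (then there is no reading).
- groove0 (a point): centre of a spindle lying properly in the strap hinges' own groove: midway between the two grey saddles, 28 mm above the tray's top, 65 mm above the bench when level. x along the groove (a spindle lies along x, either way round), y across the grooves towards the bolts, z out of the tray. The spindle's middle hangs free between the saddles, with 8 mm of end play either way
- groove1 (a point): the same for the middle groove, 50 mm on. The two grey saddles are centred 66 mm to either side of this point along x, each 24 mm wide along the spindle, with three 90-degree V grooves 50 mm apart, 34 mm wide at the mouth and 17 mm deep (14 to 31 mm above the tray); the round stubs lie in these
- groove2 (a point): the same for the groove next to the bolts, another 50 mm on
- strap_near (a joint): angle (rad) of the near (robot's side) coupler's hinged half: a steel strap 24 mm wide, 8 mm thick, 193 mm from hinge to fork tips. 0 = down over the grooves, parallel to the tray, 2 mm clear of seated spindles; grows as its fork end rises and swings back over the hinge; starts 1.6 to 1.95, at most 2.2. A stiff hinge (1 to 2 N at the handle): it stays where it is left
- strap_near_grip (a point): middle of the free part of the orange handle of the near (robot's side) hinged half: a 12 mm diameter bar along the hinge's direction, jutting 40 mm sideways away from the tray's middle, 170 mm from the hinge along the strap and 22 mm above the strap's mid-plane; 18 mm of bare bar lie to either side of this point
- strap_near_hinge (a point): hinge of the near (robot's side) hinged half, on the axis. Axes as the strap's: x along the hinge axis, y from the hinge along the strap to the fork, z out of its top face; the strap opens by right-hand turning about x
- bolt_near (a joint): angle (rad) of the near (robot's side) coupler's swing bolt: 0 = straight up off the tray (in the fork's slot if the half is down), grows as it swings down and outward; starts 1.1 to 1.5, at most 1.6. Stiff pivot (1 to 2 N at the handle): stays where it is left. Its 26 mm brass nut cannot pass the fork: a bolt raised first blocks the strap, one in place locks it (9 mm of lift left)
- bolt_near_grip (a point): grip point on the green handle of the near (robot's side) swing bolt: a 12 mm diameter bar along the pivot's direction at the bolt's head, 52 mm from the pivot, jutting 42 mm from the bolt's centre line towards the tray's middle; this point lies 27 mm from the bolt's centre line, 15 mm from the handle's free end
- bolt_near_pivot (a point): pivot of the near (robot's side) swing bolt, on the axis, 14 mm above the tray's top. Axes as the bolt's: x along the pivot axis, z up the bolt; it swings open by left-hand turning about x
- strap_far (a joint): angle (rad) of the far coupler's hinged half: a steel strap 24 mm wide, 8 mm thick, 193 mm from hinge to fork tips. 0 = down over the grooves, parallel to the tray, 2 mm clear of seated spindles; grows as its fork end rises and swings back over the hinge; starts 1.6 to 1.95, at most 2.2. A stiff hinge (1 to 2 N at the handle): it stays where it is left
- strap_far_grip (a point): middle of the free part of the orange handle of the far hinged half: a 12 mm diameter bar along the hinge's direction, jutting 40 mm sideways away from the tray's middle, 170 mm from the hinge along the strap and 22 mm above the strap's mid-plane; 18 mm of bare bar lie to either side of this point
- strap_far_hinge (a point): hinge of the far hinged half, on the axis. Axes as the strap's: x along the hinge axis, y from the hinge along the strap to the fork, z out of its top face; the strap opens by right-hand turning about x
- bolt_far (a joint): angle (rad) of the far coupler's swing bolt: 0 = straight up off the tray (in the fork's slot if the half is down), grows as it swings down and outward; starts 1.1 to 1.5, at most 1.6. Stiff pivot (1 to 2 N at the handle): stays where it is left. Its 26 mm brass nut cannot pass the fork: a bolt raised first blocks the strap, one in place locks it (9 mm of lift left)
- bolt_far_grip (a point): grip point on the green handle of the far swing bolt: a 12 mm diameter bar along the pivot's direction at the bolt's head, 52 mm from the pivot, jutting 42 mm from the bolt's centre line towards the tray's middle; this point lies 27 mm from the bolt's centre line, 15 mm from the handle's free end
- bolt_far_pivot (a point): pivot of the far swing bolt, on the axis, 14 mm above the tray's top. Axes as the bolt's: x along the pivot axis, z up the bolt; it swings open by left-hand turning about x
- tray (a joint): tilt of the plywood tray (200 x 230 mm, 12 mm thick, top 37 mm above the bench) that carries saddles and couplers: 0 = level, grows as the blue-handle side rises; rad, can go to 0.9; 30 degrees = 0.524 is a red bead on the scale beside it. Its stiff hinge stays where it is left; lifting takes about 10 N at the handle, pushing down 1 to 4 N
- tray_grip (a point): middle of the tray's blue handle: a 12 mm diameter bar, 80 mm long, along the spindles' direction, 40 mm outside the tray's edge on the strap hinges' side, 51 mm above the bench when level
- tray_hinge (a point): on the tray's hinge axis, 31 mm above the bench, under the swing bolts' side, 280 mm from the handle across. Axes as the tray's: x along the axis and the spindles, y from the handle side to this side, z out of the tray; the tray rises by left-hand turning about x
- glue: glue bottle, 52 mm diameter, 130 mm tall, a bystander; origin at the centre of its foot
- tin: metal tin, 72 mm diameter, 50 mm tall, a bystander; origin at the centre of its foot
- square: try square lying flat, 100 mm stock, 150 mm blade, a bystander; origin under the middle of its stock
Mind the look-alikes: they are no part of the job. Several things look just like the spindle1: the one meant starts farthest from the robot's base.

How it is judged:
By the outcome, as a careful person would: the job done as asked, in the order asked, and still so for the second after the job is handed in, with the robot touching nothing.
Of spindle0, spindle1, spindle2 only 1 to 3 are there at a start; the rules pass over those that are not, and their reading is None.
At some moment in a run one of spindle0, spindle1, spindle2 may be knocked a few centimetres aside while the robot is not near it.
Once in a run the grip may slacken for a moment while it holds something.
It also fails if it takes over 210 s, if anything falls off the work surface, if the arm or the gripper's body presses on something with over 40 N, if the wrist force passes 120 N, or if a joint passes its speed limit or range.

## Working session

There is one attempt and no reset: what is moved stays moved. The work goes in short steps, Python scripts to look and compute and a shell command to move; the robot and the scene stay as the last step left them, time stands still between calls to the robot, and variables do not carry over. Pictures are saved under pics/ and viewed, and the job is handed in when it is done.

```bash
ls; mkdir -p pics; python3 - <<'E'
from station import manip
import cv2,numpy as np
print(manip.read_state())
for n in ("scene","top"):
    im=manip.snapshot(n); cv2.imwrite(f"pics/{n}0.png",im)
    c=manip.calibration(n); print(n,{k:np.array(v).round(4).tolist() for k,v in c.items()})
E
```

```text
pics
{'t': 0.0, 'joints': array([ 1.11197447e+00,  2.38800739e-01, -1.42750537e-02,  1.31917763e+00,
       -7.81376787e-06,  1.57084101e+00]), 'qd': array([-0.00053841, -0.0019017 , -0.00088524, -0.00135574,  0.00031203,
        0.00123745]), 'joint_efforts': array([-2.87492207e-03, -5.38779008e+01,  3.46439266e+01,  1.81703980e-02,
       -4.34780975e-05,  3.72931731e-05]), 'ee_pos': array([232.33622574, 470.32769718, 230.65904669]), 'orientation': array([-7.14405044e-01, -3.05895260e+00,  2.23141036e-03]), 'wrist_force': array([-0.04363871,  0.05132543,  0.28384598]), 'torque': array([ 0.00573262, -0.00874455, -0.00850063]), 'gripper_width': 0.9976178559451059}
scene {'mtx': [[503.7416, 0.0, 277.2463], [0.0, 503.7416, 211.7584], [0.0, 0.0, 1.0]], 'k1': -0.0246, 'xyz': [1345.0883, -795.3935, 1363.5402], 'rotation': [-2.2449, -0.9789, 0.3796]}
top {'mtx': [[403.1715, 0.0, 281.5175], [0.0, 403.1715, 211.4876], [0.0, 0.0, 1.0]], 'k1': -0.0879, 'xyz': [363.8468, -17.2367, 1374.7666], 'rotation': [-2.1312, 2.1817, -0.1338]}
```

View pics/scene0.png

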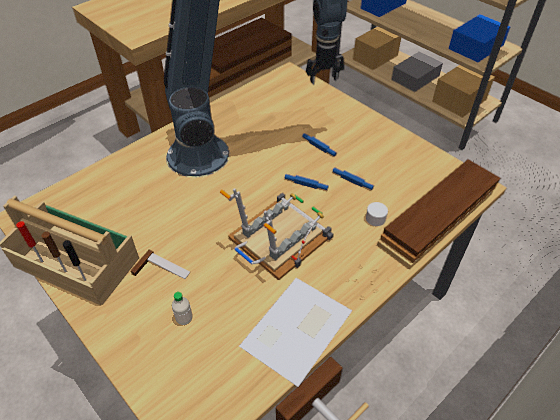

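View pics/top0.png

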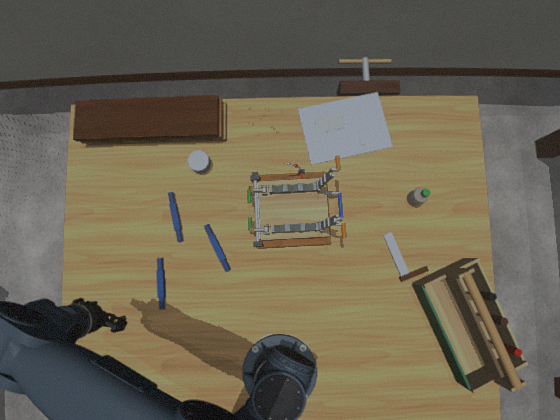

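```bash
cat > h.py <<'E'
import numpy as np,cv2
from scipy.spatial.transform import Rotation as R
from station import manip
def cam(n):
    c=manip.calibration(n); return np.array(c["mtx"]),float(c["k1"]),np.array(c["xyz"],float),R.from_rotvec(c["rotation"]).as_matrix()
def ray(n,u,v):
    K,k,t,M=cam(n)
    p=cv2.undistortPoints(np.array([[[u,v]]],float),K,np.array([k,0,0,0.]))[0,0]
    return t,M@np.array([p[0],p[1],1.])
def atz(n,u,v,z):
    t,d=ray(n,u,v); return t+d*(z-t[2])/d[2]
def proj(n,P):
    K,k,t,M=cam(n)
    q=cv2.projectPoints(np.asarray(P,float).reshape(-1,1,3),cv2.Rodrigues(M.T)[0],-M.T@t,K,np.array([k,0,0,0.]))[0]
    return q[:,0]
def tri(a,b):
    # rays (name,u,v)
    A=np.zeros((3,3));B=np.zeros(3)
    L=[]
    for n,u,v in (a,b):
        t,d=ray(n,u,v); d=d/np.linalg.norm(d); P=np.eye(3)-np.outer(d,d); A+=P;B+=P@t; L.append((t,P))
    x=np.linalg.solve(A,B); return x,[float(np.linalg.norm(P@(x-t))) for t,P in L]
def crop(im,x0,x1,y0,y1,s,name):
    o=cv2.resize(im[y0:y1,x0:x1],None,fx=s,fy=s,interpolation=cv2.INTER_CUBIC)
    for x in range((x0+9)//10*10,x1,10):
        cv2.line(o,((x-x0)*s,0),((x-x0)*s,6 if x%50 else 14),(0,0,255),1)
        if x%20==0: cv2.putText(o,str(x),((x-x0)*s+2,18),0,.35,(0,0,255),1)
    for y in range((y0+9)//10*10,y1,10):
        cv2.line(o,(0,(y-y0)*s),(6,(y-y0)*s),(0,0,255),1)
        if y%20==0: cv2.putText(o,str(y),(8,(y-y0)*s+4),0,.35,(0,0,255),1)
    cv2.imwrite("pics/"+name,o)
def snap(n,name,box=None,s=4):
    im=manip.snapshot(n)
    if box: crop(im,*box,s,name)
    else: cv2.imwrite("pics/"+name,im)
    return im
def st():
    s=manip.read_state()
    print("t",round(s["t"],2),"pos",np.round(s["ee_pos"],1),"rv",np.round(s["orientation"],3),"F",np.round(s["wrist_force"],1),"w",round(s["gripper_width"],3),"j",np.round(s["joints"],2))
E
python3 - <<'E'
from h import *
a=cv2.imread("pics/top0.png"); b=cv2.imread("pics/scene0.png")
crop(a,235,360,145,260,6,"t0a.png"); crop(a,150,250,140,310,4,"t0b.png"); crop(b,215,345,180,285,6,"s0a.png"); crop(b,270,400,125,235,6,"s0b.png")
E
```

```text
(no output)
```

View pics/t0a.png

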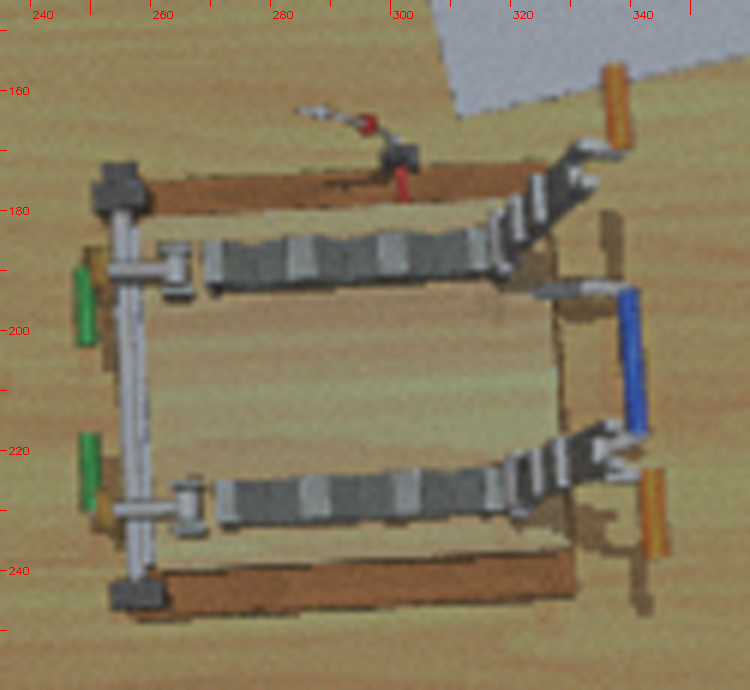

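View pics/t0b.png

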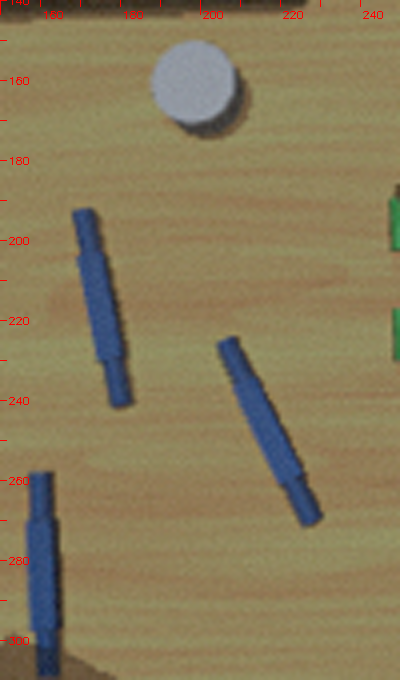

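View pics/s0a.png

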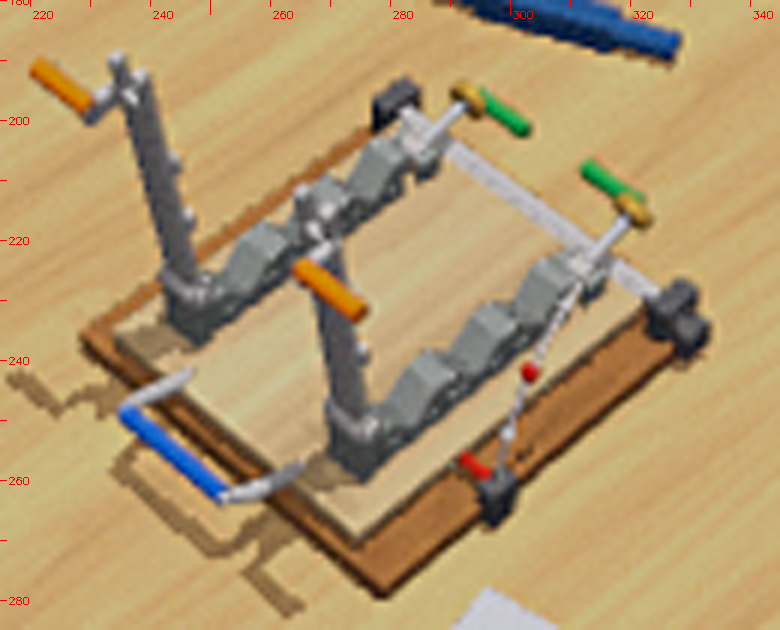

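View pics/s0b.png

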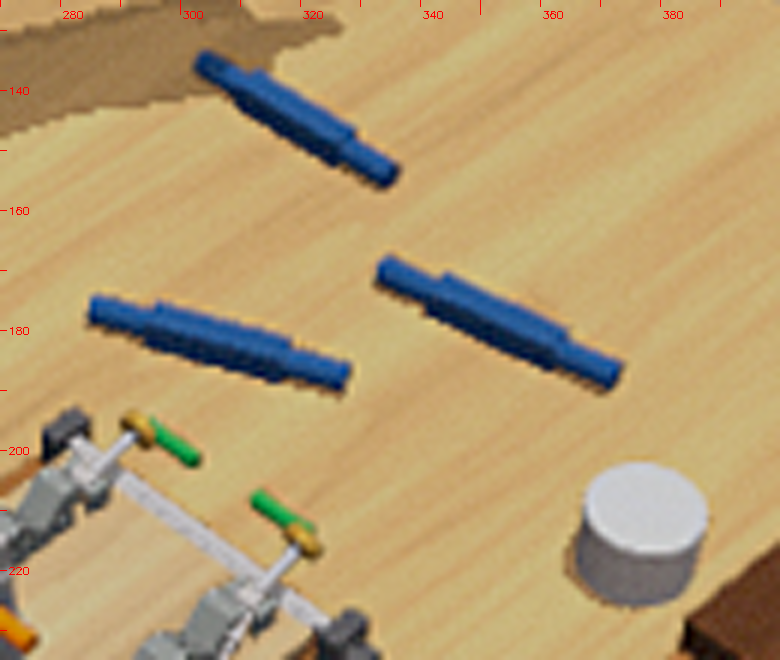

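```bash
python3 - <<'E'
from h import *
for nm,e in dict(A=((171,192.5),(180.5,241.5)),B=((206.5,225.3),(227.5,270.5)),C=((160.2,258.5),(162.3,308.5))).items():
    p=[atz("top",*q,16) for q in e]; d=p[1]-p[0]; m=(p[0]+p[1])/2
    print(nm,m.round(1),np.hypot(*m[:2]).round(1),"len",np.linalg.norm(d).round(1),"ang",np.degrees(np.arctan2(d[1],d[0])).round(1), "scenepx",proj("scene",m).round(1))
for nm,a,b in [("traygrip",("top",340,205.5),("scene",244,254)),("sn_grip",("top",343.5,229.5),("scene",225,191)),("sf_grip",("top",338,162.5),("scene",270,229)),
 ("bfar",("top",249,196),("scene",314.5,211)),("bnear",("top",250,223.5),("scene",297.5,198))]:
    x,r=tri(a,b); print(nm,x.round(1),np.round(r,1))
E
```

```text
A [524.5 343.5  16. ] 627.0 len 172.7 ang -168.5 scenepx [[352.  177.7]]
B [416.3 202.4  16. ] 462.9 len 168.9 ang -155.4 scenepx [[305.8 180.9]]
C [300.4 391.7  16. ] 493.6 len 167.0 ang -177.3 scenepx [[318.6 143.9]]
traygrip [ 545.  -211.4   56.4] [0.6 0.6]
sn_grip [ 448.7 -189.3  261.1] [0.8 0.8]
sf_grip [ 643.7 -183.1  246.3] [0.5 0.5]
bfar [579.2  84.6  68.4] [3.6 3.6]
bnear [490.7  85.2  64. ] [0.7 0.7]
```

```bash
python3 - <<'E'
from h import *
a=cv2.imread("pics/top0.png"); b=cv2.imread("pics/scene0.png")
crop(a,262,346,178,240,9,"t0c.png"); crop(b,236,302,195,265,8,"s0c.png"); crop(b,270,336,185,245,9,"s0d.png")
E
```

```text
(no output)
```

View pics/t0c.png

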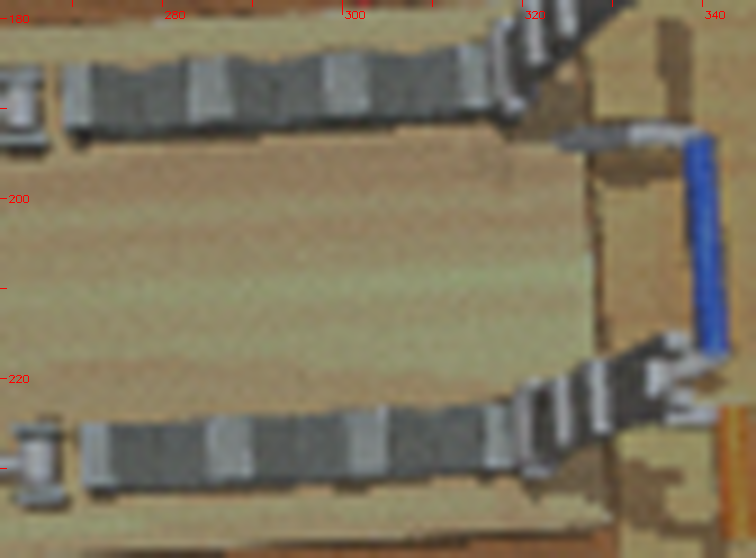

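View pics/s0c.png

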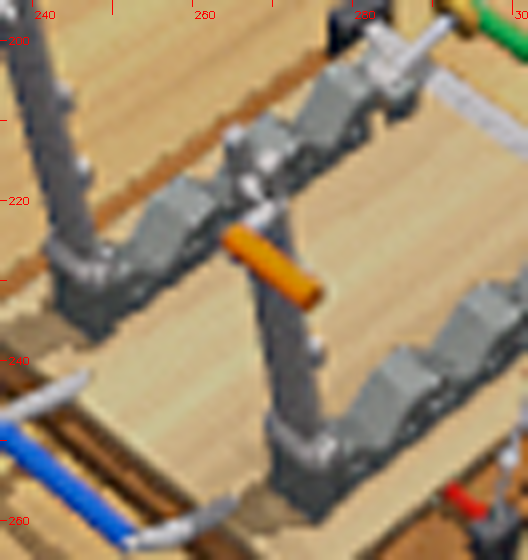

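View pics/s0d.png

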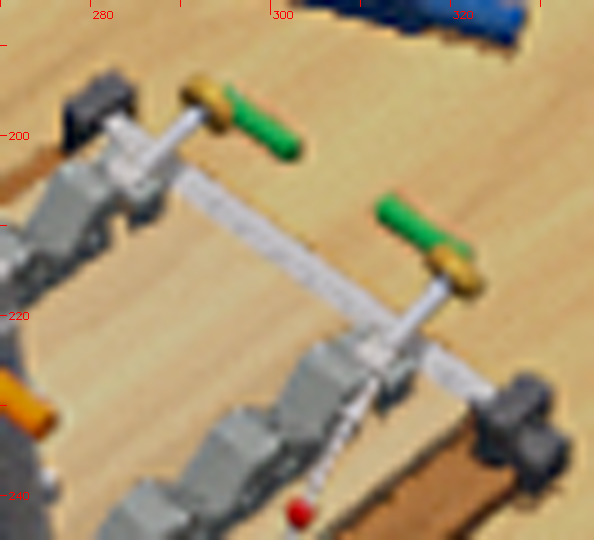

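```bash
cat > fit.py <<'E'
from h import *
from scipy.optimize import least_squares
obs=[]
for i,(u,v) in enumerate([(279.5,228.3),(295.4,227.4),(310.5,226.6)]): obs.append(("top",u,v,("g",-66,50-50*i)))
for i,(u,v) in enumerate([(277.6,188.6),(293,187.8),(307.8,186.9)]): obs.append(("top",u,v,("g",66,50-50*i)))
obs+=[("top",339.6,193.4,("h",40)),("top",341.2,217.6,("h",-40)),("scene",235.3,248.3,("h",-40)),("scene",252,262.8,("h",40)),
("top",338,162.5,("s",100)),("scene",270,229,("s",100)),("top",343.5,229.5,("s",-100)),("scene",225,191,("s",-100)),
("top",249.5,202.8,("b",24)),("scene",312.6,207.9,("b",24)),("top",250,217.2,("b",-24)),("scene",302.4,201.9,("b",-24))]
def model(p,k):
    x0,y0,yaw,yh,hy,sn,sf,by,bn,bf=p
    if k[0]=="g": q=(k[1],k[2],68)
    if k[0]=="h": q=(k[1],yh,51)
    if k[0]=="s":
        a=sn if k[1]<0 else sf; q=(k[1],hy+170*np.cos(a)-22*np.sin(a),81+170*np.sin(a)+22*np.cos(a))
    if k[0]=="b":
        a=bn if k[1]<0 else bf; q=(k[1],by+52*np.sin(a),51+52*np.cos(a))
    c,s=np.cos(yaw),np.sin(yaw)
    return np.array([x0+c*q[0]-s*q[1],y0+s*q[0]+c*q[1],q[2]])
def res(p):
    return np.concatenate([proj(n,model(p,k))[0]-[u,v] for n,u,v,k in obs])
p0=[545,-40,0.05,-170,-85,1.7,1.7,85,1.3,1.3]
r=least_squares(res,p0,loss="soft_l1")
if __name__=="__main__":
    print(dict(zip("x0 y0 yaw yh hy sn sf by bn bf".split(),r.x.round(3))))
    for o,e in zip(obs,res(r.x).reshape(-1,2)): print(o[0],o[3],e.round(2))
E
python3 fit.py
```

```text
Traceback (most recent call last):
  File "fit.py", line 22, in <module>
    r=least_squares(res,p0,loss="soft_l1")
  File "fit.py", line 20, in res
    return np.concatenate([proj(n,model(p,k))[0]-[u,v] for n,u,v,k in obs])
                           ~~~~^^^^^^^^^^^^^^
  File "h.py", line 13, in proj
    K,k,t,M=cam(n)
            ~~~^^^
  File "h.py", line 5, in cam
    c=manip.calibration(n); return np.array(c["mtx"]),float(c["k1"]),np.array(c["xyz"],float),R.from_rotvec(c["rotation"]).as_matrix()
ValueError: time passes only in moves, steps and waits
```

```bash
python3 - <<'E'
s=open("h.py").read()
s=s.replace("def cam(n):","import functools\n@functools.lru_cache\ndef cam(n):")
open("h.py","w").write(s)
E
python3 fit.py
```

```text
{'x0': np.float64(540.55), 'y0': np.float64(-59.099), 'yaw': np.float64(0.032), 'yh': np.float64(-154.713), 'hy': np.float64(-108.011), 'sn': np.float64(1.549), 'sf': np.float64(1.558), 'by': np.float64(95.476), 'bn': np.float64(1.411), 'bf': np.float64(1.29)}
top ('g', -66, 50) [ 0.3  -0.05]
top ('g', -66, 0) [-0.24 -0.  ]
top ('g', -66, -50) [ 0.   -0.06]
top ('g', 66, 50) [ 0.   -0.29]
top ('g', 66, 0) [-0.23 -0.32]
top ('g', 66, -50) [ 0.12 -0.25]
top ('h', 40) [-0.18  0.17]
top ('h', -40) [-0.01 -0.21]
scene ('h', -40) [-0.02  0.25]
scene ('h', 40) [-0.18 -0.18]
top ('s', 100) [ 0.29 -0.86]
scene ('s', 100) [-0.14 -0.81]
top ('s', -100) [-0.52  1.87]
scene ('s', -100) [-0.1   1.38]
top ('b', 24) [-0.21 -0.16]
scene ('b', 24) [-0.6   0.12]
top ('b', -24) [-0.31  0.17]
scene ('b', -24) [-0.21 -0.05]
```

```bash
python3 - <<'E'
from fit import *
x0,y0,yaw=r.x[:3]
def tojig(P):
    d=P-np.array([x0,y0,0]);c,s=np.cos(yaw),np.sin(yaw); return np.array([c*d[0]+s*d[1],-s*d[0]+c*d[1],d[2]]).round(1)
for nm,a,b in [("hinge n",("top",320.3,225.3),("scene",245.4,227.)),("hinge f",("top",317.6,185.3),("scene",273.5,250.6)),("sn_grip",("top",343.5,229.5),("scene",225,191)),("sf_grip",("top",338,162.5),("scene",270,229))]:
    x,e=tri(a,b); print(nm,x.round(1),tojig(x),np.round(e,1))
E
```

```text
hinge n [ 477.5 -143.5   78.6] [-65.7 -82.4  78.6] [1.7 1.7]
hinge f [ 610.4 -139.3   73. ] [ 67.2 -82.4  73. ] [1. 1.]
sn_grip [ 448.7 -189.3  261.1] [ -96.  -127.2  261.1] [0.8 0.8]
sf_grip [ 643.7 -183.1  246.3] [  99.1 -127.2  246.3] [0.5 0.5]
```

```bash
python3 - <<'E'
s=open("fit.py").read()
s=s.replace('("top",338,162.5,("s",100)),("scene",270,229,("s",100)),("top",343.5,229.5,("s",-100)),("scene",225,191,("s",-100))','("top",337.8,162.8,("s",100)),("scene",270,228.2,("s",100)),("top",343.8,230.4,("s",-100)),("scene",225.6,194.4,("s",-100))')
open("fit.py","w").write(s)
E
python3 fit.py; python3 - <<'E'
from fit import *
for a,b in ((("top",337.8,162.8),("scene",270,228.2)),(("top",343.8,230.4),("scene",225.6,194.4))): print(tri(a,b))
E
```

```text
{'x0': np.float64(540.546), 'y0': np.float64(-59.099), 'yaw': np.float64(0.032), 'yh': np.float64(-154.703), 'hy': np.float64(-83.052), 'sn': np.float64(1.712), 'sf': np.float64(1.697), 'by': np.float64(95.469), 'bn': np.float64(1.41), 'bf': np.float64(1.289)}
top ('g', -66, 50) [ 0.29 -0.05]
top ('g', -66, 0) [-0.25  0.  ]
top ('g', -66, -50) [-0.01 -0.05]
top ('g', 66, 50) [ 0.01 -0.29]
top ('g', 66, 0) [-0.22 -0.32]
top ('g', 66, -50) [ 0.13 -0.24]
top ('h', 40) [-0.18  0.2 ]
top ('h', -40) [-0.02 -0.18]
scene ('h', -40) [-0.03  0.23]
scene ('h', 40) [-0.21 -0.2 ]
top ('s', 100) [-0.24 -0.73]
scene ('s', 100) [0.24 0.68]
top ('s', -100) [-0.24  1.09]
scene ('s', -100) [-1.17 -0.45]
top ('b', 24) [-0.2  -0.19]
scene ('b', 24) [-0.59  0.13]
top ('b', -24) [-0.31  0.15]
scene ('b', -24) [-0.19 -0.05]
(array([ 642.46287358, -182.11484529,  247.99027185]), [0.6489553099128261, 0.6489553099126878])
(array([ 448.38039142, -190.68963764,  246.88529331]), [1.1472447491738609, 1.1472447491737492])
```

```bash
cat >> h.py <<'E'
def go(pos,jawdeg=None,tool=None):
    """print shift cm & rotvec from current pose to tool-down with jaw axis angle (mod 180)"""
    s=manip.read_state(); M=R.from_rotvec(s["orientation"]).as_matrix()
    if tool is None:
        best=None
        for a in (jawdeg,jawdeg+180):
            y=np.array([np.cos(np.radians(a)),np.sin(np.radians(a)),0]);z=np.array([0,0,-1.]);x=np.cross(y,z)
            T=np.stack([x,y,z],1); rv=R.from_matrix(T@M.T).as_rotvec()
            if best is None or np.linalg.norm(rv)<np.linalg.norm(best): best=rv
    else: best=R.from_matrix(tool@M.T).as_rotvec()
    d=(np.asarray(pos)-s["ee_pos"])/10
    print("rows:",np.round(d,2),np.round(best,3),"n>=",int(np.ceil(max(np.linalg.norm(d)*10/50,np.linalg.norm(best)/.1499))),"tool y",M[:,1].round(3))
E
python3 - <<'E'
from h import *
st(); go([524.5,343.5,120],101.5)
E
```

```text
t 0.1 pos [232.3 470.4 230.7] rv [-7.140e-01 -3.059e+00  2.000e-03] F [-0.3 -1.  -0.3] w 1.002 j [ 1.11  0.24 -0.01  1.32 -0.    1.57]
rows: [ 29.22 -12.69 -11.07] [ 0.001 -0.     0.66 ] n>= 7 tool y [ 0.443  0.897 -0.001]
```

Three blue look-alikes: A at top (176,217), 627 mm from the base; B at (217,248), 463 mm; C at (161,283), 494 mm. A is farthest, so A is spindle1, as the enlarged crop confirms (upper left, next to the tin). No white or dark spindle is in view so far.

```bash
python3 -m jog '[[29.2,-12.7,-8,0,0,0.66],[29.2,-12.7,-8,0,0,0.66],[29.2,-12.7,-8,0,0,0.66],[29.2,-12.7,-8,0,0,0.66],[29.2,-12.7,-11,0,0,0.66],[29.2,-12.7,-11,0,0,0.66],[29.2,-12.7,-11,0,0,0.66],[29.2,-12.7,-11,0,0,0.66],[29.2,-12.7,-11,0,0,0.66],[29.2,-12.7,-11,0,0,0.66]]' 0.6
python3 - <<'E'
from h import *
st(); snap("top","top1.png"); snap("scene","sc1.png",(270,400,100,220),6)
E
```

```text
t: 1.1
ee_pos: [523.7, 343.7, 120.9]
orientation: [0.316, -3.125, 0.002]
wrist_force: [-0.4, -0.6, -0.0]
gripper_width: 0.598
t 1.1 pos [523.7 343.7 120.9] rv [ 3.160e-01 -3.125e+00  2.000e-03] F [-0.4 -0.6 -0. ] w 0.598 j [ 0.58  0.46  0.04  1.15 -0.    0.38]
```

View pics/top1.png

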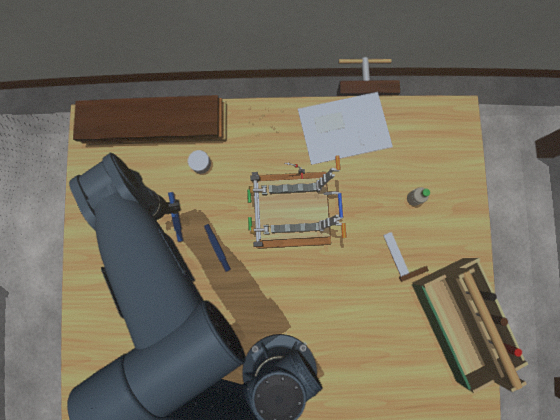

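View pics/sc1.png

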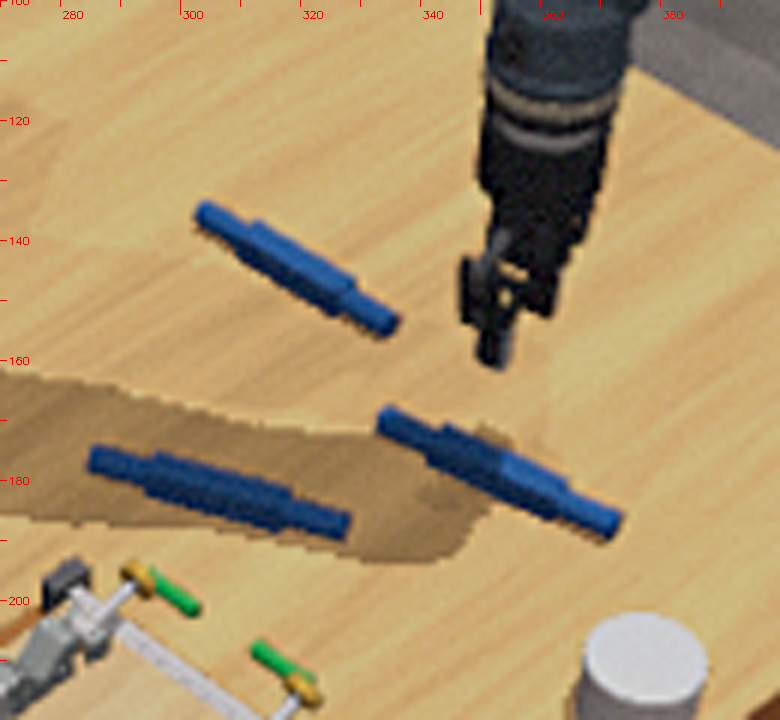

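A is where it was (scene (352,178)), and the gripper is above it. Descending.

```bash
python3 -m jog '[[0.1,0,-5,0,0,0],[0.1,0,-9,0,0,0],[0.1,0,-11,0,0,0],[0.1,0,-11.6,0,0,0],[0.1,0,-11.7,0,0,0],[0.1,0,-11.7,0,0,0]]' 0.6
python3 - <<'E'
from h import *
st(); snap("scene","sc2.png",(310,390,130,210),8)
E
```

```text
t: 1.8
ee_pos: [525.0, 345.3, 6.2]
orientation: [-0.319, 3.123, 0.001]
wrist_force: [-0.3, 0.2, 0.6]
gripper_width: 0.601
t 1.8 pos [525.  345.3   6.2] rv [-3.190e-01  3.123e+00  1.000e-03] F [-0.3  0.2  0.6] w 0.601 j [ 0.58  0.56 -0.12  0.89 -0.    0.38]
```

View pics/sc2.png

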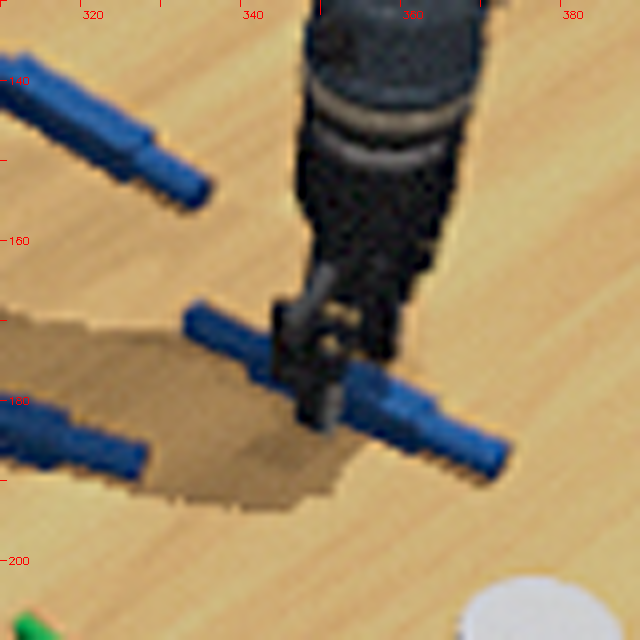

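Both fingers straddle the spindle's square middle. Closing.

```bash
python3 -m jog '[[0,-0.1,-0.3,0,0,0],[0,-0.1,-0.3,0,0,0],[0,-0.1,-0.3,0,0,0],[0,-0.1,-0.3,0,0,0],[0,-0.1,-0.3,0,0,0],[0,-0.1,-0.3,0,0,0],[0,-0.1,-0.3,0,0,0],[0,-0.1,-0.3,0,0,0]]' 0
python3 -c "
from h import *
st()"
```

```text
t: 2.65
ee_pos: [525.9, 344.6, 4.6]
orientation: [-0.318, 3.121, 0.002]
wrist_force: [-1.3, -0.3, 5.9]
gripper_width: 0.242
t 2.65 pos [525.9 344.6   4.6] rv [-3.180e-01  3.121e+00  2.000e-03] F [-1.3 -0.3  5.9] w 0.242 j [ 0.58  0.56 -0.12  0.88 -0.    0.38]
```

```bash
python3 -m jog '[[0,0,2,0,0,0],[0,0,6,0,0,0],[0,0,10,0,0,0],[0,0,14,0,0,0],[0,0,17,0,0,0],[0,0,17,0,0,0],[0,0,17,0,0,0]]' 0
python3 - <<'E'
from h import *
st(); snap("scene","sc3.png",(290,410,80,200),6); snap("top","top3.png",(130,230,160,270),6)
E
```

```text
t: 3.35
ee_pos: [526.1, 344.6, 175.1]
orientation: [-0.318, 3.119, 0.003]
wrist_force: [-0.5, -1.0, -1.3]
gripper_width: 0.243
t 3.35 pos [526.1 344.6 175.1] rv [-3.180e-01  3.119e+00  3.000e-03] F [-0.5 -1.  -1.3] w 0.243 j [ 0.58  0.43  0.13  1.26 -0.    0.38]
```

View pics/sc3.png

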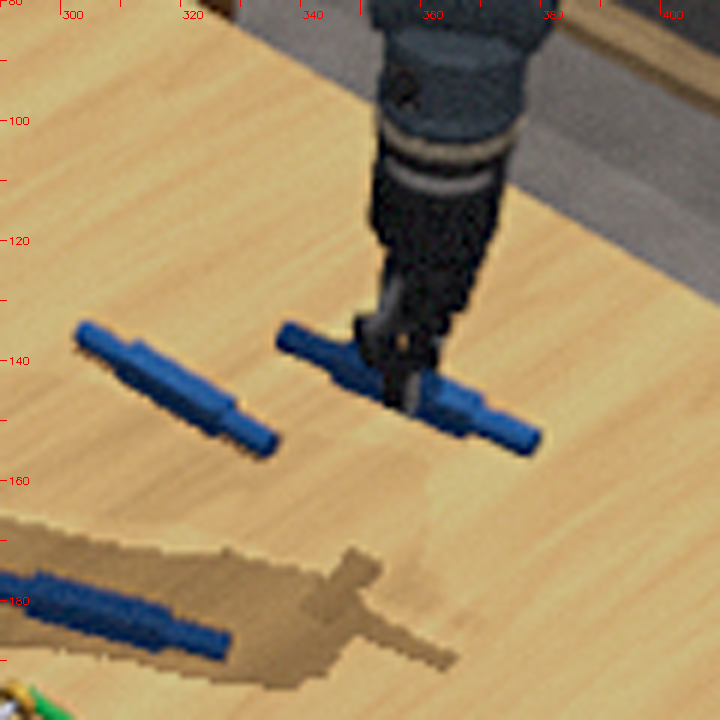

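View pics/top3.png

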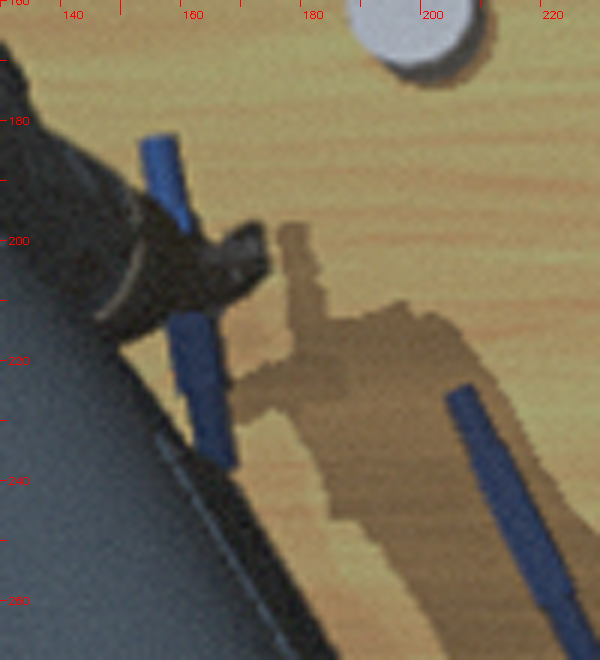

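```bash
python3 - <<'E'
from h import *
z=175.1+6.4
e=[atz("top",156.8,184,z),atz("top",166,237.5,z)]; f=[atz("scene",378.3,153.7,z),atz("scene",337,136,z)]
for a,b in (e,f):
    d=b-a; print(((a+b)/2).round(1),np.linalg.norm(d).round(1),np.degrees(np.arctan2(d[1],d[0])).round(1))
# predicted px of center
E
python3 - <<'E'
from fit import *
x0,y0,yaw=r.x[:3]
print("g1",model(r.x,("g",0,0)))
go([x0,y0,175],90+np.degrees(yaw))
E
```

```text
[525.  343.6 181.5] 166.0 -169.4
[526.  343.8 181.5] 167.9 -168.0
g1 [540.54641344 -59.09904404  68.        ]
rows: [  1.53 -40.32   0.18] [-0.001  0.003 -0.171] n>= 9 tool y [-0.202  0.979  0.   ]
```

```bash
python3 -m jog '[[0.1,-4,1,0,0,-0.02],[0.3,-8,1,0,0,-0.05],[0.5,-12.5,1,0,0,-0.08],[0.7,-17,1,0,0,-0.1],[0.9,-21.5,1,0,0,-0.12],[1.1,-26,1,0,0,-0.14],[1.3,-30.5,1,0,0,-0.171],[1.5,-35,1,0,0,-0.171],[1.5,-39,1,0,0,-0.171],[1.5,-40.3,1,0,0,-0.171]]' 0
python3 - <<'E'
from fit import *
st(); snap("scene","sc4.png",(215,345,140,260),6); snap("top","top4.png",(235,360,145,265),6)
x0,y0,yaw=r.x[:3]
go([x0,y0,90],90+np.degrees(yaw))
E
```

```text
t: 4.45
ee_pos: [539.2, -62.1, 181.7]
orientation: [-0.045, 3.141, -0.0]
wrist_force: [-0.3, 0.2, -0.2]
gripper_width: 0.242
t 4.45 pos [539.2 -62.1 181.7] rv [-0.045  3.141 -0.   ] F [-0.3  0.2 -0.2] w 0.242 j [-0.11  0.29 -0.07  1.21 -0.   -0.14]
rows: [ 0.1   0.14 -9.2 ] [-0.001  0.001  0.003] n>= 2 tool y [-0.029  1.     0.   ]
```

View pics/sc4.png

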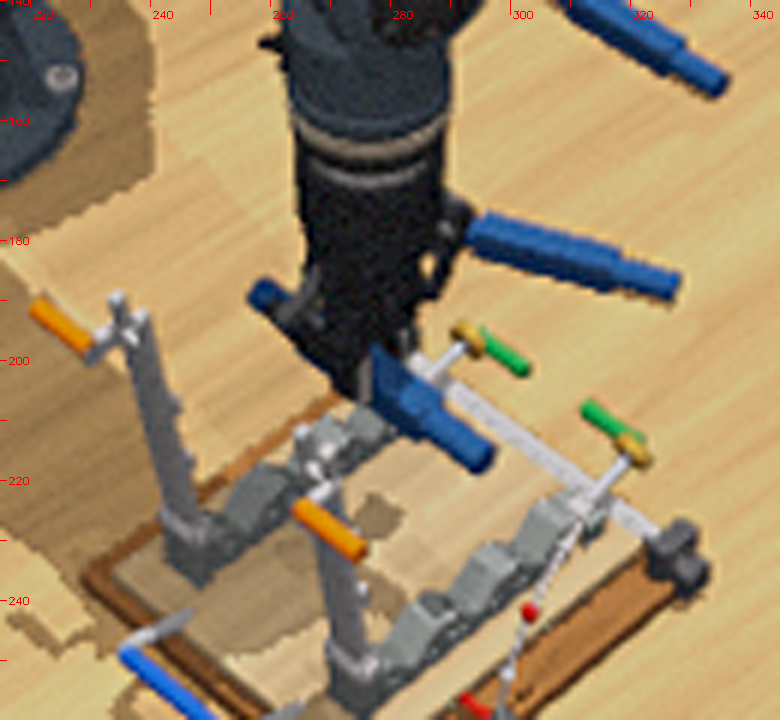

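View pics/top4.png

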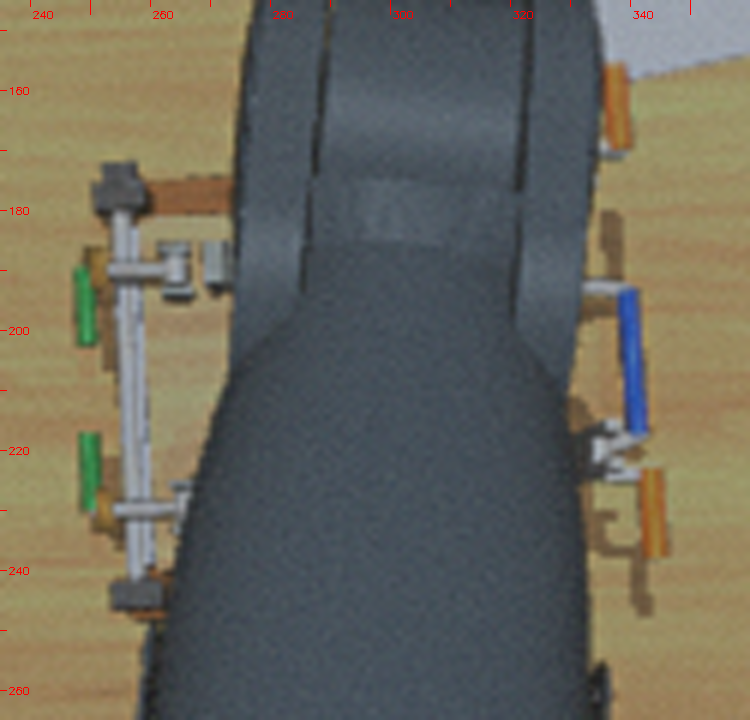

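The spindle is held above the middle groove with its axis along the groove, and the straps are clear. Lowering.

```bash
python3 -m jog '[[0.1,0.15,-3,0,0,0],[0.1,0.15,-6.5,0,0,0],[0.1,0.15,-9.5,0,0,0],[0.1,0.15,-10.5,0,0,0],[0.1,0.15,-11,0,0,0],[0.1,0.15,-11,0,0,0],[0.1,0.15,-11,0,0,0]]' 0
python3 - <<'E'
from fit import *
st(); x0,y0,yaw=r.x[:3]
go([x0,y0,59],90+np.degrees(yaw))
snap("scene","sc5.png",(225,335,170,270),7)
E
```

```text
t: 5.25
ee_pos: [541.4, -58.7, 73.1]
orientation: [-0.046, 3.139, 0.001]
wrist_force: [0.7, -0.8, 0.8]
gripper_width: 0.246
t 5.25 pos [541.4 -58.7  73.1] rv [-4.600e-02  3.139e+00  1.000e-03] F [ 0.7 -0.8  0.8] w 0.246 j [-0.11  0.37 -0.25  0.95  0.   -0.14]
rows: [-0.09 -0.04 -1.41] [-0.     0.003  0.002] n>= 1 tool y [-0.029  1.     0.   ]
```

View pics/sc5.png

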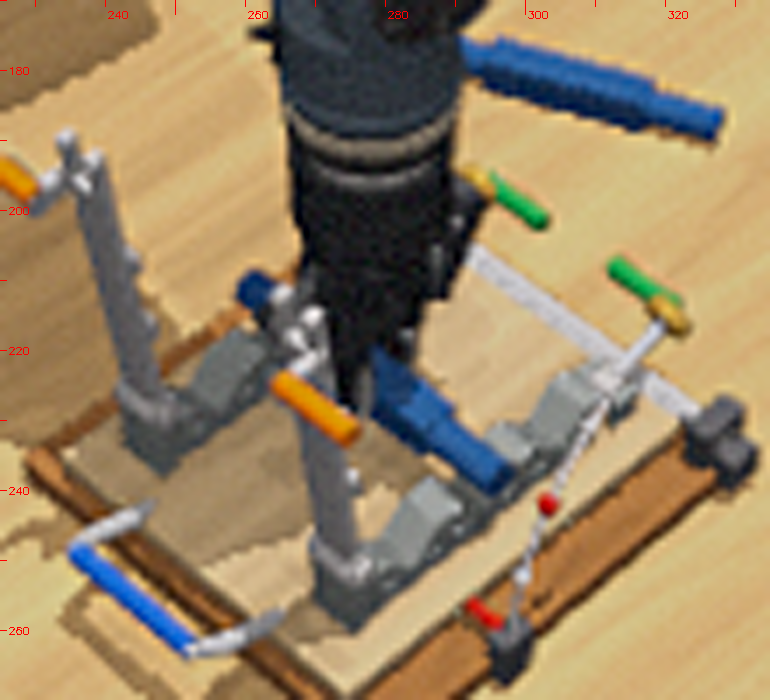

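Stub is above the middle groove (end at scene (296,238)). Lowering the last 14 mm.

```bash
python3 -m jog '[[-0.1,0,-0.6,0,0,0],[-0.1,0,-1.1,0,0,0],[-0.1,0,-1.4,0,0,0],[-0.1,0,-1.4,0,0,0],[-0.1,0,-1.4,0,0,0]]' 0
python3 - <<'E'
from fit import *
st(); snap("scene","sc6.png",(225,335,170,270),7)
E
```

```text
t: 5.8
ee_pos: [540.4, -58.9, 59.2]
orientation: [-0.046, 3.139, 0.001]
wrist_force: [0.4, -0.1, -0.1]
gripper_width: 0.241
t 5.8 pos [540.4 -58.9  59.2] rv [-4.600e-02  3.139e+00  1.000e-03] F [ 0.4 -0.1 -0.1] w 0.241 j [-0.11  0.38 -0.27  0.91  0.   -0.14]
```

View pics/sc6.png

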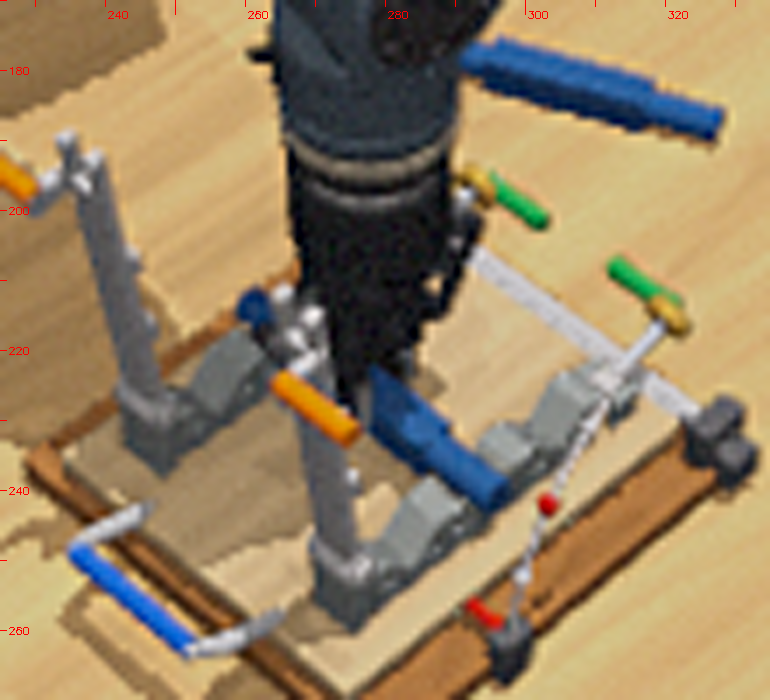

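```bash
python3 -m jog '[[0,0,-0.15,0,0,0],[0,0,-0.15,0,0,0],[0,0,-0.15,0,0,0]]' 0;python3 -m jog '[[0,0,-0.15,0,0,0],[0,0,-0.15,0,0,0],[0,0,-0.15,0,0,0]]' 0
```

```text
t: 6.15
ee_pos: [540.6, -58.9, 58.6]
orientation: [-0.046, 3.138, 0.0]
wrist_force: [-3.3, 0.1, 8.9]
gripper_width: 0.239
t: 6.45
ee_pos: [540.7, -58.9, 58.6]
orientation: [-0.046, 3.137, 0.0]
wrist_force: [-5.9, 0.7, 15.5]
gripper_width: 0.245
```

Seated: contact force at exactly the predicted height (58.6). Releasing.

```bash
python3 -m jog '[[0,0,0.1,0,0,0],[0,0,0.1,0,0,0],[0,0,0.1,0,0,0],[0,0,0.1,0,0,0],[0,0,0.1,0,0,0],[0,0,0.1,0,0,0]]' 0.5; python3 -m jog '[[0,0,3,0,0,0],[0,0,7,0,0,0],[0,0,11,0,0,0],[0,0,15,0,0,0],[0,0,19,0,0,0],[0,0,23,0,0,0],[0,4,25,0,0,0],[0,8,25,0,0,0],[0,12,25,0,0,0],[0,14,25,0,0,0]]' 0.5
python3 - <<'E'
from fit import *
st(); snap("scene","sc7.png",(225,335,170,270),7); snap("top","top7.png",(235,360,145,265),6)
E
```

```text
t: 7.05
ee_pos: [540.6, -58.9, 59.4]
orientation: [-0.046, 3.137, 0.0]
wrist_force: [-0.2, 0.3, -0.3]
gripper_width: 0.501
t: 8.05
ee_pos: [540.4, 83.6, 309.5]
orientation: [-0.049, 3.137, 0.001]
wrist_force: [-0.8, -0.1, -0.3]
gripper_width: 0.501
t 8.05 pos [540.4  83.6 309.5] rv [-4.900e-02  3.137e+00  1.000e-03] F [-0.8 -0.1 -0.3] w 0.501 j [0.15 0.26 0.22 1.52 0.   0.12]
```

View pics/sc7.png

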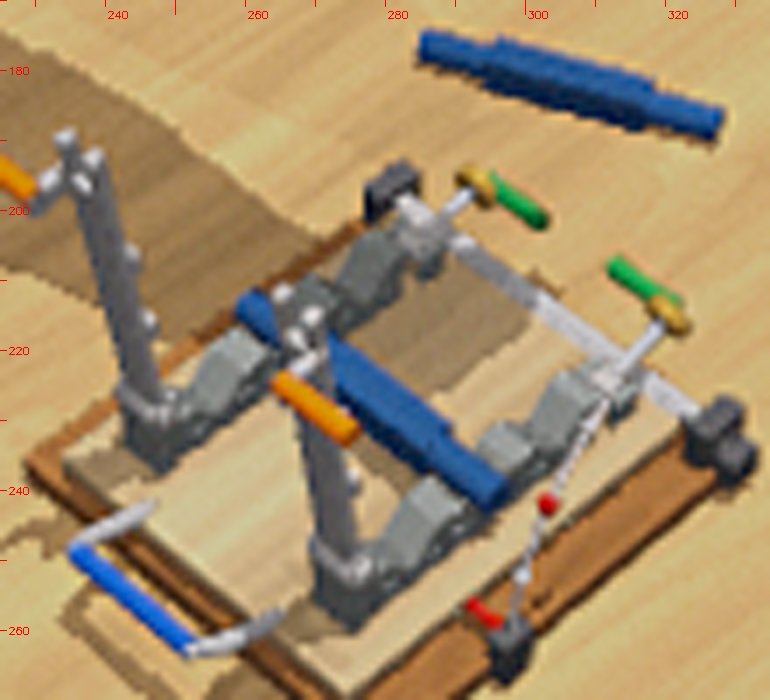

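View pics/top7.png

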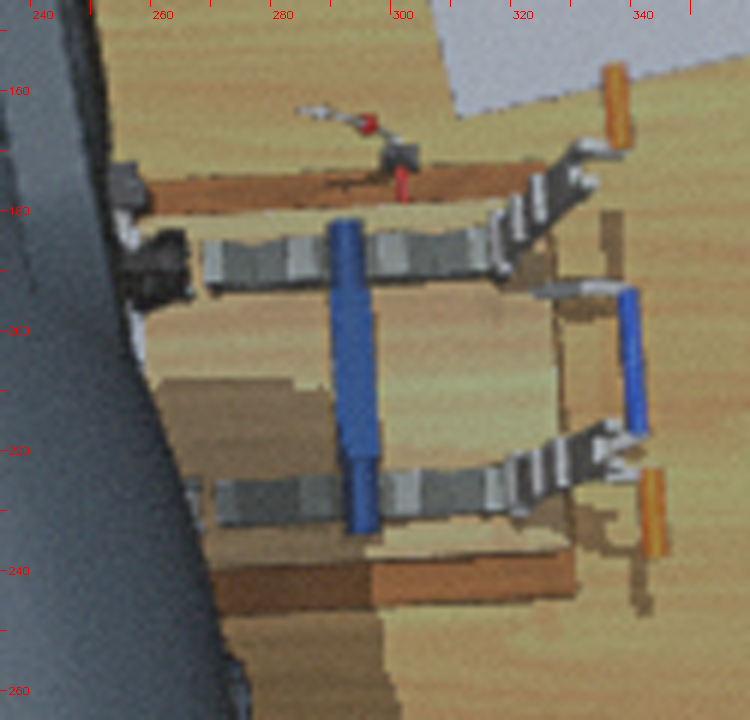

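Spindle1 lies in the middle groove, both stubs in the saddles (top (290–297,182–234)). Next the near strap: I'll work out its handle's arc.

```bash
cat > jig.py <<'E'
from h import *
X0,Y0,YAW=540.5,-59.1,0.032
HY,HZ,BY,BZ,YH=-83.05,81.,95.5,51.,-154.7
def w(q):
    c,s=np.cos(YAW),np.sin(YAW); return np.array([X0+c*q[0]-s*q[1],Y0+s*q[0]+c*q[1],q[2]])
def j(P):
    d=np.asarray(P,float)-[X0,Y0,0]; c,s=np.cos(YAW),np.sin(YAW); return np.array([c*d[0]+s*d[1],-s*d[0]+c*d[1],d[2]])
def strap(x,a): return w((x,HY+170*np.cos(a)-22*np.sin(a),HZ+170*np.sin(a)+22*np.cos(a)))
def bolt(x,a): return w((x,BY+52*np.sin(a),BZ+52*np.cos(a)))
JAW=90+np.degrees(YAW)
E
python3 - <<'E'
from jig import *
print("near now",strap(-98,1.712).round(1)); st()
P=strap(-99,1.712); go(P+[0,0,58],JAW); go(P+[0,0,-14],JAW)
b=P+[0,0,-14]
print("arc deltas from grip-start (cm):")
for a in np.arange(1.7,0.3,-.1): print(round(a,1),((strap(-99,a)-P)/10).round(2))
E
```

```text
near now [ 446.7 -190.9  246.2]
t 8.15 pos [540.4  83.5 309.2] rv [-5.100e-02  3.137e+00  1.000e-03] F [-0.4 -0.4 -0.4] w 0.502 j [ 0.15  0.26  0.22  1.52 -0.    0.12]
rows: [ -9.48 -27.44  -0.5 ] [-0.001  0.004 -0.001] n>= 6 tool y [-0.033  0.999  0.   ]
rows: [ -9.48 -27.44  -7.7 ] [-0.001  0.004 -0.001] n>= 7 tool y [-0.033  0.999  0.   ]
arc deltas from grip-start (cm):
1.7 [-0.01  0.2   0.05]
1.6 [-0.06  1.87  0.41]
1.5 [-0.11  3.58  0.59]
1.4 [-0.17  5.29  0.61]
1.3 [-0.22  6.99  0.45]
1.2 [-0.28  8.68  0.12]
1.1 [-0.33 10.32 -0.37]
1.0 [-0.38 11.9  -1.03]
0.9 [-0.43 13.41 -1.84]
0.8 [-0.47 14.83 -2.79]
0.7 [-0.52 16.15 -3.89]
0.6 [-0.56 17.35 -5.11]
0.5 [-0.59 18.43 -6.44]
0.4 [-0.62 19.36 -7.87]
```

```bash
python3 -m jog '[[-2,-4.5,0.3,0,0,0],[-4,-9,0.3,0,0,0],[-6,-13.5,0.3,0,0,0],[-8,-18,0.3,0,0,0],[-9.5,-22,0.3,0,0,0],[-9.5,-26,0.3,0,0,0],[-9.5,-27.4,0.3,0,0,0],[-9.5,-27.4,0.3,0,0,0],[-9.5,-27.4,0.3,0,0,0]]' 0.5
python3 - <<'E'
from jig import *
st(); snap("scene","sc8.png",(190,310,130,260),6)
P=strap(-99,1.712);go(P+[0,0,-14],JAW)
E
```

```text
t: 9.05
ee_pos: [445.2, -190.5, 312.0]
orientation: [-0.05, 3.138, 0.002]
wrist_force: [-0.5, 1.2, 0.5]
gripper_width: 0.502
t 9.05 pos [ 445.2 -190.5  312. ] rv [-5.000e-02  3.138e+00  2.000e-03] F [-0.5  1.2  0.5] w 0.502 j [-0.41  0.15  0.08  1.5   0.   -0.44]
rows: [ 0.03 -0.1  -7.98] [-0.001  0.004 -0.001] n>= 2 tool y [-0.033  0.999  0.001]
```

View pics/sc8.png

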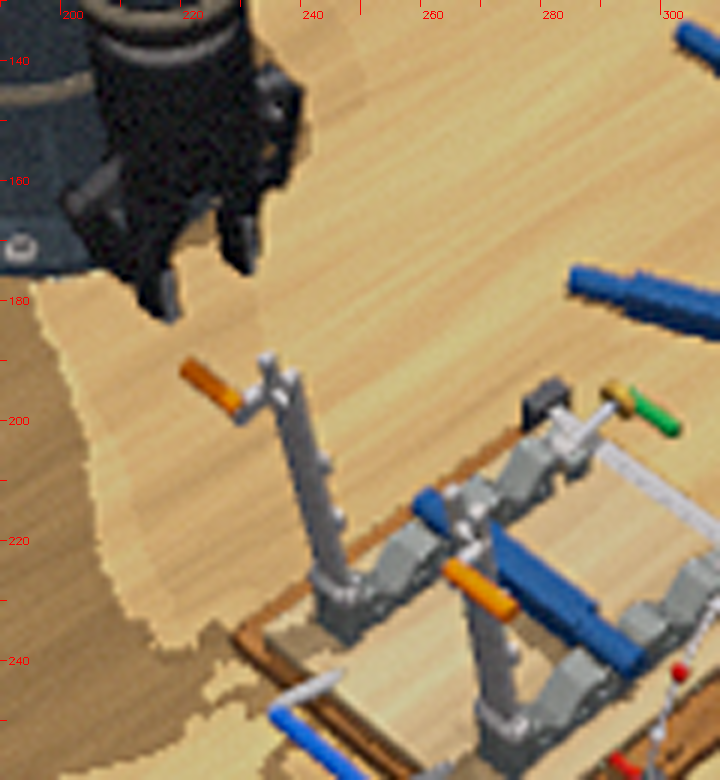

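```bash
python3 -m jog '[[0,-0.1,-3,0,0,0],[0,-0.1,-6,0,0,0],[0,-0.1,-8,0,0,0],[0,-0.1,-8,0,0,0],[0,-0.1,-8,0,0,0]]' 0.5
python3 - <<'E'
from jig import *
st(); snap("scene","sc9.png",(190,290,150,250),7); snap("top","top9.png",(300,370,190,260),8)
E
```

```text
t: 9.6
ee_pos: [445.6, -190.1, 232.6]
orientation: [-0.054, 3.137, 0.002]
wrist_force: [0.1, -0.8, 0.6]
gripper_width: 0.5
t 9.6 pos [ 445.6 -190.1  232.6] rv [-5.400e-02  3.137e+00  2.000e-03] F [ 0.1 -0.8  0.6] w 0.5 j [-0.4   0.17 -0.1   1.3   0.   -0.44]
```

View pics/sc9.png

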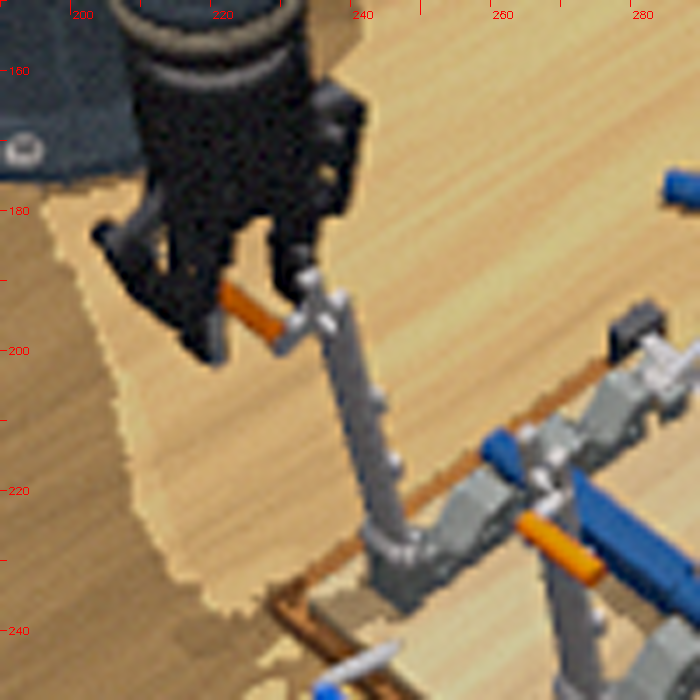

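View pics/top9.png

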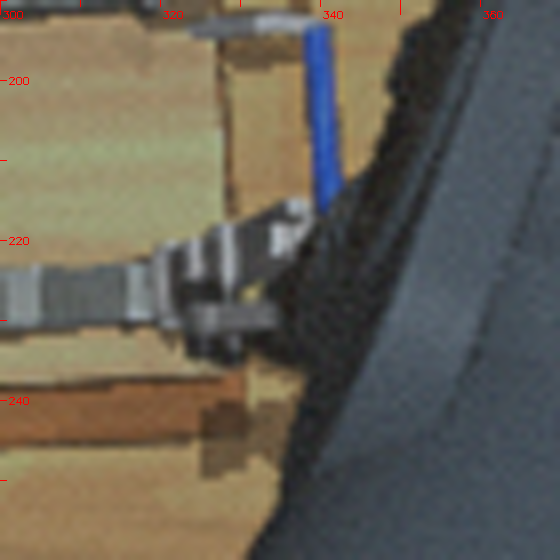

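Bar between the fingers (scene (221–229,191–199)). Caging it loosely and swinging along the arc.

```bash
python3 -m jog '[[0,0,0,0,0,0],[0,0,0,0,0,0],[0,0,0,0,0,0],[0,0,0,0,0,0]]' 0.25; python3 -m jog '[[-0.05,1.0,0.25,0,0,0],[-0.06,1.9,0.4,0,0,0],[-0.1,2.7,0.5,0,0,0],[-0.11,3.6,0.6,0,0,0],[-0.15,4.4,0.6,0,0,0],[-0.17,5.3,0.6,0,0,0],[-0.2,6.1,0.5,0,0,0],[-0.22,7,0.4,0,0,0],[-0.25,7.8,0.3,0,0,0],[-0.28,8.7,0.1,0,0,0]]' 0.25
python3 - <<'E'
from jig import *
st(); snap("scene","sc10.png",(200,300,140,250),7)
E
```

```text
t: 10.1
ee_pos: [446.2, -190.8, 233.6]
orientation: [-0.053, 3.135, 0.0]
wrist_force: [-0.1, -0.0, 0.1]
gripper_width: 0.25
t: 11.1
ee_pos: [443.4, -103.1, 234.5]
orientation: [-0.053, 3.135, 0.0]
wrist_force: [0.4, -0.9, 0.4]
gripper_width: 0.247
t 11.1 pos [ 443.4 -103.1  234.5] rv [-0.053  3.135  0.   ] F [ 0.4 -0.9  0.4] w 0.247 j [-0.23  0.11 -0.16  1.29  0.   -0.26]
```

View pics/sc10.png

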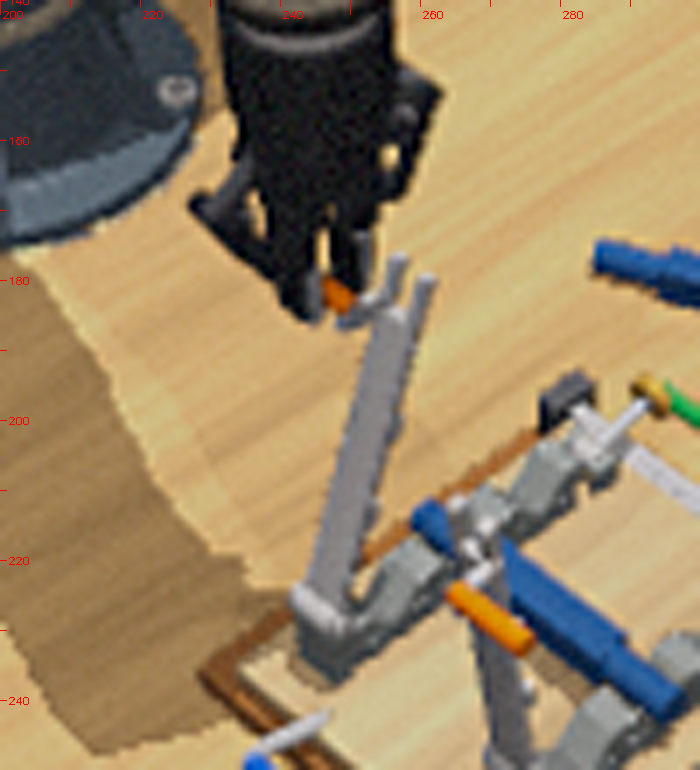

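The strap follows, now leaning forward. Continuing down the arc.

```bash
python3 -m jog '[[-0.05,1.6,-0.5,0,0,0],[-0.1,3.2,-1.2,0,0,0],[-0.15,4.7,-2,0,0,0],[-0.19,6.15,-2.9,0,0,0],[-0.24,7.5,-4,0,0,0],[-0.28,8.7,-5.2,0,0,0],[-0.31,9.75,-6.6,0,0,0],[-0.34,10.7,-8,0,0,0],[-0.34,10.7,-8,0,0,0]]' 0.25
python3 - <<'E'
from jig import *
st(); snap("scene","sc11.png",(210,320,140,250),7)
E
```

```text
t: 12.05
ee_pos: [438.4, 5.7, 152.7]
orientation: [-0.055, 3.139, 0.002]
wrist_force: [-0.6, -0.3, -0.2]
gripper_width: 0.253
t 12.05 pos [438.4   5.7 152.7] rv [-5.500e-02  3.139e+00  2.000e-03] F [-0.6 -0.3 -0.2] w 0.253 j [ 0.01  0.13 -0.36  1.08  0.   -0.02]
```

View pics/sc11.png

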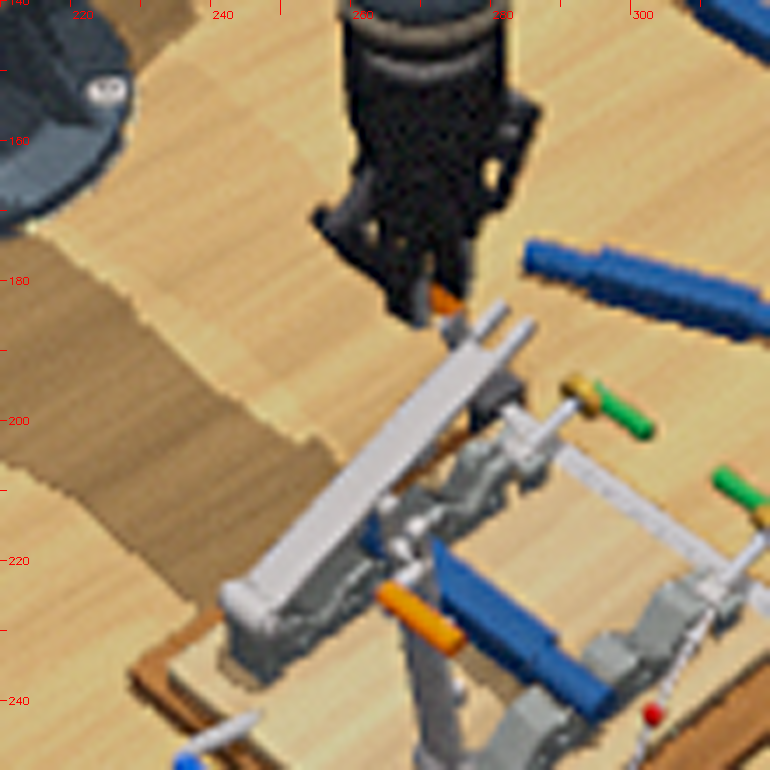

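```bash
python3 -m jog '[[0,0,2,0,0,0],[0,0,5,0,0,0],[0,0,5.5,0,0,0],[0,0,5.5,0,0,0],[0,0,5.5,0,0,0],[0,0,5.5,0,0,0]]' 0.25; python3 -m jog '[[0,0,0,0,0,0],[0,0,0,0,0,0],[0,0,0,0,0,0],[0,0,0,0,0,0]]' 0
python3 - <<'E'
from jig import *
s=manip.read_state()["ee_pos"]; st()
for a in (.45,.4,.3,.2,.1,.05,0,-.03): print(a,((strap(-99,a)+[0,0,6]-s)/10).round(2))
E
```

```text
t: 12.7
ee_pos: [438.4, 5.1, 207.8]
orientation: [-0.055, 3.139, 0.002]
wrist_force: [0.1, 0.1, -0.6]
gripper_width: 0.25
t: 13.1
ee_pos: [438.4, 5.1, 207.7]
orientation: [-0.055, 3.139, 0.002]
wrist_force: [-0.1, 0.0, -0.2]
gripper_width: 0.004
t 13.1 pos [438.4   5.1 207.7] rv [-5.500e-02  3.139e+00  2.000e-03] F [-0.1  0.  -0.2] w 0.004 j [ 0.01  0.1  -0.25  1.22  0.   -0.02]
0.45 [ 0.12 -0.7  -2.7 ]
0.4 [ 0.11 -0.25 -3.42]
0.3 [ 0.08  0.54 -4.95]
0.2 [ 0.06  1.17 -6.54]
0.1 [ 0.05  1.65 -8.18]
0.05 [ 0.04  1.82 -9.02]
0 [ 0.04  1.95 -9.87]
-0.03 [  0.04   2.01 -10.38]
```

```bash
python3 -m jog '[[0.1,-0.3,-1.5,0,0,0],[0.1,-0.2,-3,0,0,0],[0.1,0.1,-4,0,0,0],[0.1,0.5,-5,0,0,0],[0.1,0.9,-6,0,0,0],[0.1,1.3,-7,0,0,0],[0,1.6,-8,0,0,0],[0,1.8,-9,0,0,0],[0,1.9,-9.7,0,0,0],[0,1.95,-10,0,0,0]]' 0
python3 - <<'E'
from jig import *
st(); snap("scene","sc12.png",(220,330,150,260),7)
E
```

```text
t: 14.1
ee_pos: [438.4, 24.6, 107.7]
orientation: [-0.055, 3.139, 0.001]
wrist_force: [-7.7, -1.6, 30.9]
gripper_width: 0.0
t 14.1 pos [438.4  24.6 107.7] rv [-5.500e-02  3.139e+00  1.000e-03] F [-7.7 -1.6 30.9] w 0.0 j [ 0.06  0.17 -0.43  0.96  0.    0.02]
```

View pics/sc12.png

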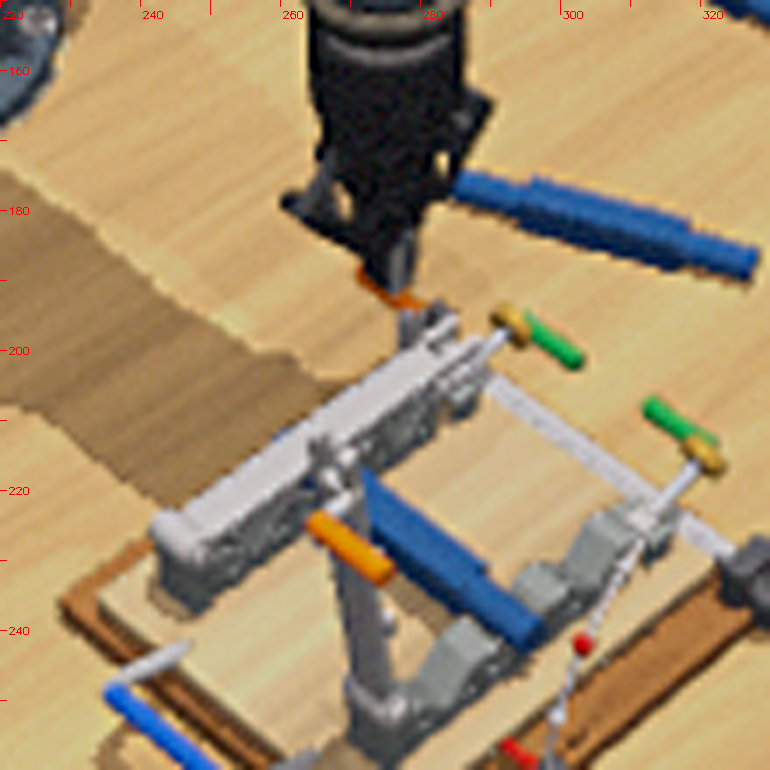

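Near strap is shut: it lies flat and stopped at 31 N. Backing off and going to the far one.

```bash
python3 -m jog '[[0,0,3,0,0,0],[0,0,7,0,0,0],[0,0,11.5,0,0,0],[0,0,16,0,0,0],[0,0,20.5,0,0,0],[2,-3,20.5,0,0,0],[5,-7,20.5,0,0,0],[8,-10,20.5,0,0,0],[11,-13.5,20.5,0,0,0],[11,-13.5,20.5,0,0,0]]' 0.5
python3 - <<'E'
from jig import *
st(); P=strap(99,1.697); print(P); go(P+[0,0,62],JAW)
E
```

```text
t: 15.15
ee_pos: [551.1, -114.2, 310.9]
orientation: [-0.05, 3.14, -0.0]
wrist_force: [-0.8, 0.2, -0.9]
gripper_width: 0.504
t 15.15 pos [ 551.1 -114.2  310.9] rv [-0.05  3.14 -0.  ] F [-0.8  0.2 -0.9] w 0.504 j [-0.2   0.29  0.26  1.54  0.   -0.24]
[ 643.4893547  -182.14064306  246.87885341]
rows: [ 9.23 -6.79 -0.21] [0.    0.001 0.   ] n>= 3 tool y [-0.032  0.999 -0.   ]
```

```bash
python3 -m jog '[[3,-2.5,0,0,0,0],[6,-4.5,0,0,0,0],[9,-6.8,0,0,0,0],[9.2,-6.8,0,0,0,0],[9.2,-6.8,0,0,0,0]]' 0.5;  python3 -m jog '[[0,0,-3,0,0,0],[0,0,-6,0,0,0],[0,0,-7.8,0,0,0],[0,0,-7.8,0,0,0],[0,0,-7.8,0,0,0]]' 0.5
python3 - <<'E'
from jig import *
st(); P=strap(99,1.697); go(P+[0,0,-14],JAW);snap("scene","sc13.png",(210,320,150,260),7)
E
```

```text
t: 15.65
ee_pos: [643.5, -182.5, 309.5]
orientation: [0.049, -3.14, -0.001]
wrist_force: [-0.4, -0.2, -0.2]
gripper_width: 0.5
t: 16.15
ee_pos: [643.0, -181.9, 232.9]
orientation: [0.05, -3.141, -0.001]
wrist_force: [0.7, 0.0, 0.9]
gripper_width: 0.5
t 16.15 pos [ 643.  -181.9  232.9] rv [ 5.000e-02 -3.141e+00 -1.000e-03] F [0.7 0.  0.9] w 0.5 j [-0.28  0.49  0.38  1.46  0.   -0.31]
rows: [ 0.05 -0.03  0.  ] [-0. -0.  0.] n>= 1 tool y [-0.032  1.     0.   ]
```

View pics/sc13.png

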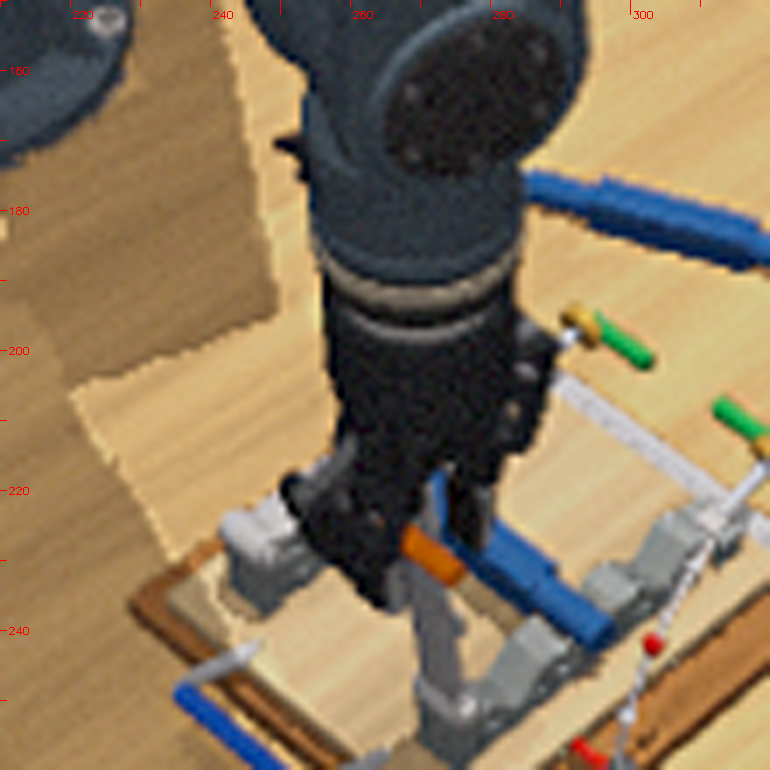

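The far handle sits between the fingers (scene (267–275,225–233)). Same arc again.

```bash
python3 -m jog '[[0,0,0,0,0,0],[0,0,0,0,0,0],[0,0,0,0,0,0],[0,0,0,0,0,0]]' 0.25; python3 -m jog '[[-0.05,1.0,0.25,0,0,0],[-0.06,1.9,0.4,0,0,0],[-0.1,2.7,0.5,0,0,0],[-0.11,3.6,0.6,0,0,0],[-0.15,4.4,0.6,0,0,0],[-0.17,5.3,0.6,0,0,0],[-0.2,6.1,0.5,0,0,0],[-0.22,7,0.4,0,0,0],[-0.25,7.8,0.3,0,0,0],[-0.28,8.7,0.1,0,0,0]]' 0.25
python3 -m jog '[[-0.05,1.6,-0.5,0,0,0],[-0.1,3.2,-1.2,0,0,0],[-0.15,4.7,-2,0,0,0],[-0.19,6.15,-2.9,0,0,0],[-0.24,7.5,-4,0,0,0],[-0.28,8.7,-5.2,0,0,0],[-0.31,9.75,-6.6,0,0,0],[-0.34,10.7,-8,0,0,0],[-0.34,10.7,-8,0,0,0]]' 0.25
python3 - <<'E'
from jig import *
st(); snap("scene","sc14.png",(220,330,140,250),7)
E
```

```text
t: 16.6
ee_pos: [643.6, -182.2, 233.7]
orientation: [-0.049, 3.14, -0.0]
wrist_force: [-0.3, -0.5, 0.7]
gripper_width: 0.25
t: 17.6
ee_pos: [640.8, -94.5, 234.6]
orientation: [-0.049, 3.14, -0.0]
wrist_force: [0.3, -1.2, 0.2]
gripper_width: 0.247
t: 18.5
ee_pos: [636.0, 14.0, 151.9]
orientation: [0.051, -3.139, -0.0]
wrist_force: [-0.2, -0.5, 0.0]
gripper_width: 0.254
t 18.5 pos [636.   14.  151.9] rv [ 0.051 -3.139 -0.   ] F [-0.2 -0.5  0. ] w 0.254 j [ 0.02  0.46  0.12  1.23  0.   -0.01]
```

View pics/sc14.png

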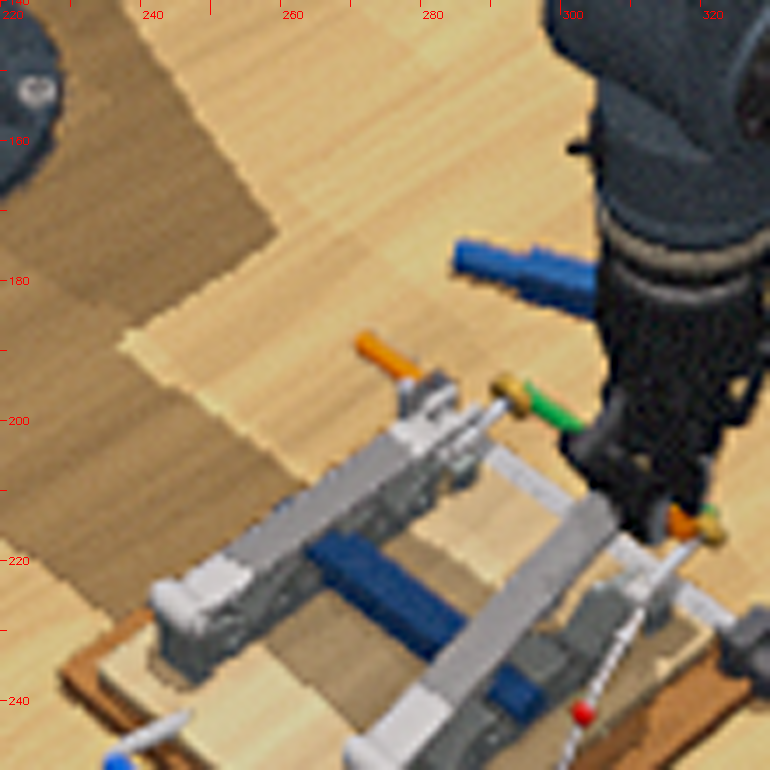

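```bash
python3 -m jog '[[0,0,2,0,0,0],[0,0,5,0,0,0],[0,0,5.5,0,0,0],[0,0,5.5,0,0,0]]' 0.25; python3 -m jog '[[0,0,0,0,0,0],[0,0,0,0,0,0],[0,0,0,0,0,0],[0,0,0,0,0,0]]' 0
python3 - <<'E'
from jig import *
s=manip.read_state()["ee_pos"]; st()
for a in (.45,.4,.3,.2,.1,.05,0,-.03): print(a,((strap(99,a)+[0,0,6]-s)/10).round(2))
E
```

```text
t: 18.95
ee_pos: [637.4, 13.0, 209.9]
orientation: [-0.05, 3.139, 0.0]
wrist_force: [-0.0, -0.3, -0.6]
gripper_width: 0.254
t: 19.35
ee_pos: [637.2, 13.0, 209.3]
orientation: [-0.05, 3.14, 0.0]
wrist_force: [-1.0, 0.2, 0.1]
gripper_width: -0.002
t 19.35 pos [637.2  13.  209.3] rv [-0.05  3.14  0.  ] F [-1.   0.2  0.1] w -0.002 j [ 0.02  0.44  0.23  1.36  0.   -0.01]
0.45 [ 0.03 -0.85 -2.86]
0.4 [ 0.02 -0.4  -3.59]
0.3 [-0.01  0.39 -5.11]
0.2 [-0.03  1.02 -6.7 ]
0.1 [-0.04  1.5  -8.35]
0.05 [-0.05  1.67 -9.19]
0 [ -0.05   1.8  -10.03]
-0.03 [ -0.05   1.86 -10.55]
```

```bash
python3 -m jog '[[0,-0.4,-1.5,0,0,0],[0,-0.3,-3,0,0,0],[0,0,-4.1,0,0,0],[0,0.4,-5.1,0,0,0],[0,0.8,-6.1,0,0,0],[0,1.1,-7.1,0,0,0],[0,1.4,-8.1,0,0,0],[0,1.6,-9.1,0,0,0],[0,1.75,-9.8,0,0,0],[0,1.8,-10.1,0,0,0]]' 0
python3 - <<'E'
from jig import *
st(); snap("scene","sc15.png",(230,340,150,260),7)
E
```

```text
t: 20.35
ee_pos: [637.2, 30.9, 108.2]
orientation: [-0.05, 3.14, -0.001]
wrist_force: [-6.4, -1.6, 18.8]
gripper_width: 0.001
t 20.35 pos [637.2  30.9 108.2] rv [-5.00e-02  3.14e+00 -1.00e-03] F [-6.4 -1.6 18.8] w 0.001 j [ 0.05  0.49  0.05  1.13 -0.    0.02]
```

View pics/sc15.png

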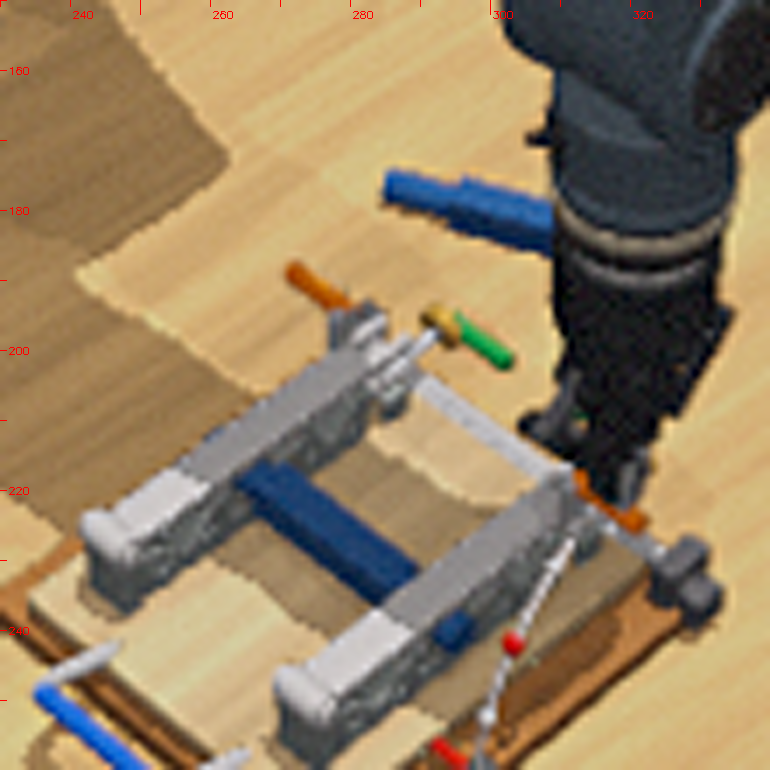

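Both straps are shut with the spindle under them. Next the bolts; lifting away to look at them.

```bash
python3 -m jog '[[0,0,3,0,0,0],[0,0,7,0,0,0],[0,0,11.5,0,0,0],[0,0,13,0,0,0],[-3,5,13,0,0,0],[-5,9,13,0,0,0],[-5,13,13,0,0,0],[-5,17,13,0,0,0],[-5,21,13,0,0,0],[-5,24,13,0,0,0]]' 0.5
python3 - <<'E'
from jig import *
st(); snap("scene","sc16.png",(270,340,180,245),10); snap("top","top16.png",(240,350,170,250),7)
E
```

```text
t: 21.4
ee_pos: [586.8, 273.2, 238.7]
orientation: [-0.052, 3.139, 0.0]
wrist_force: [0.6, -0.2, 0.6]
gripper_width: 0.492
t 21.4 pos [586.8 273.2 238.7] rv [-0.052  3.139  0.   ] F [ 0.6 -0.2  0.6] w 0.492 j [ 0.44  0.45  0.33  1.44 -0.    0.4 ]
```

View pics/sc16.png

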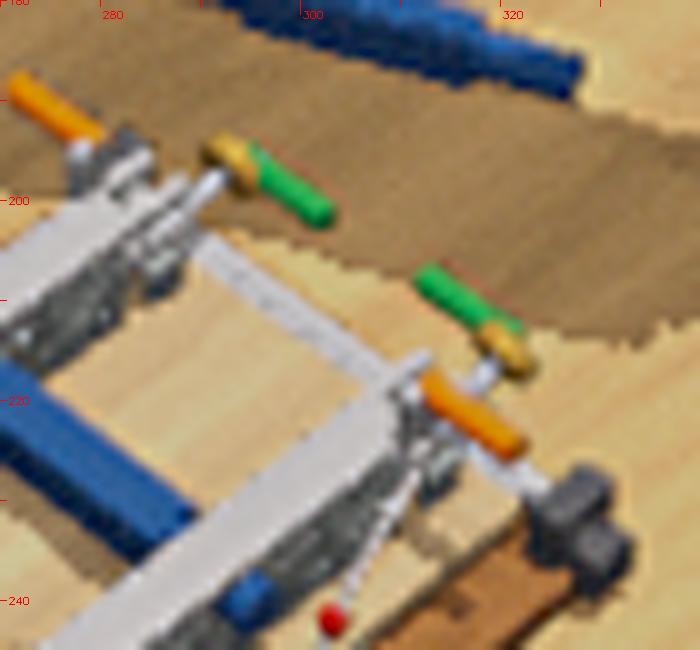

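View pics/top16.png

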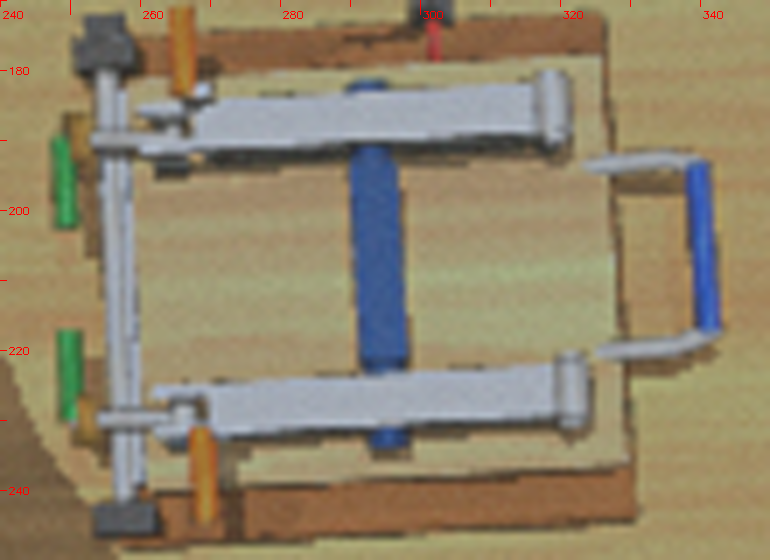

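```bash
python3 - <<'E'
from jig import *
print(proj("top",strap(-100,0)),proj("scene",strap(100,0)), "seen top (269,238), scene (317,222)")
for x,a in((-37,1.41),(37,1.289)):
    print(bolt(x,a)); print(proj("top",bolt(np.sign(x)*24,a)),proj("scene",bolt(np.sign(x)*24,a)))
P=bolt(-37,1.41); go(P+[0,0,60],JAW); go(P+[0,0,-11],JAW)
for a in np.arange(1.41,-.05,-.1): print(round(a,2),((bolt(-37,a)-P)/10).round(2))
E
```

```text
[[268.6217793  238.72063886]] [[317.41138181 221.75431511]] seen top (269,238), scene (317,222)
[498.82120966  86.47023717  59.3254242 ]
[[249.68435499 217.37517701]] [[302.19055808 201.83003658]]
[572.8274843   87.45832249  65.46024171]
[[249.29075399 202.64211586]] [[311.99534993 208.00692018]]
rows: [ -8.79 -18.81 -11.87] [-0.     0.001 -0.004] n>= 5 tool y [-0.036  0.999  0.   ]
rows: [ -8.79 -18.81 -18.97] [-0.     0.001 -0.004] n>= 6 tool y [-0.036  0.999  0.   ]
1.41 [0. 0. 0.]
1.31 [ 0.   -0.11  0.51]
1.21 [ 0.01 -0.27  1.  ]
1.11 [ 0.02 -0.48  1.48]
1.01 [ 0.02 -0.73  1.93]
0.91 [ 0.03 -1.03  2.36]
0.81 [ 0.04 -1.37  2.75]
0.71 [ 0.06 -1.74  3.11]
0.61 [ 0.07 -2.15  3.43]
0.51 [ 0.08 -2.59  3.71]
0.41 [ 0.1  -3.06  3.94]
0.31 [ 0.11 -3.54  4.12]
0.21 [ 0.13 -4.05  4.25]
0.11 [ 0.15 -4.56  4.34]
0.01 [ 0.16 -5.08  4.37]
```

```bash
python3 -m jog '[[-2,-4,-2,0,0,0],[-4,-8,-4,0,0,0],[-6,-12,-6,0,0,0],[-8,-16,-9,0,0,0],[-8.8,-18.8,-12,0,0,0],[-8.8,-18.8,-12,0,0,0],[-8.8,-18.8,-14,0,0,0],[-8.8,-18.8,-14,0,0,0]]' 0.42
python3 - <<'E'
from jig import *
st(); snap("scene","sc17.png",(250,350,140,240),7); P=bolt(-37,1.41); go(P+[0,0,-11],JAW); go(P+[0,0,-9],JAW)
E
```

```text
t: 22.3
ee_pos: [498.1, 85.9, 97.0]
orientation: [0.054, -3.141, -0.0]
wrist_force: [0.5, 0.2, 0.5]
gripper_width: 0.421
t 22.3 pos [498.1  85.9  97. ] rv [ 0.054 -3.141 -0.   ] F [0.5 0.2 0.5] w 0.421 j [ 0.17  0.29 -0.3   0.98  0.    0.14]
rows: [ 0.02  0.02 -4.97] [-0.     0.001 -0.003] n>= 1 tool y [-0.035  0.999  0.   ]
rows: [ 0.02  0.02 -4.77] [-0.     0.001 -0.003] n>= 1 tool y [-0.035  0.999  0.   ]
```

View pics/sc17.png

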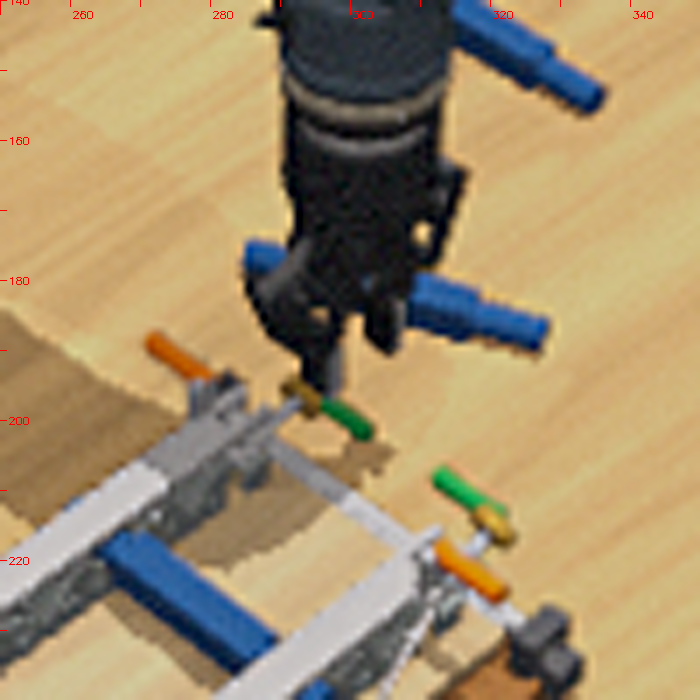

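```bash
python3 -m jog '[[0,0,-2.5,0,0,0],[0,0,-4.9,0,0,0],[0,0,-4.9,0,0,0],[0,0,-4.9,0,0,0]]' 0.42; python3 -m jog '[[0,0,0,0,0,0],[0,0,0,0,0,0],[0,0,0,0,0,0],[0,0,0,0,0,0],[0,0,0,0,0,0]]' 0
python3 - <<'E'
from jig import *
st(); snap("scene","sc18.png",(260,340,160,230),9)
E
```

```text
t: 22.75
ee_pos: [499.1, 86.5, 50.0]
orientation: [-0.056, 3.14, 0.0]
wrist_force: [0.8, 0.2, 0.2]
gripper_width: 0.418
t: 23.25
ee_pos: [500.2, 86.4, 50.7]
orientation: [-0.055, 3.138, 0.0]
wrist_force: [3.4, -4.4, 2.0]
gripper_width: 0.111
t 23.25 pos [500.2  86.4  50.7] rv [-0.055  3.138  0.   ] F [ 3.4 -4.4  2. ] w 0.111 j [ 0.17  0.34 -0.37  0.86 -0.    0.14]
```

View pics/sc18.png

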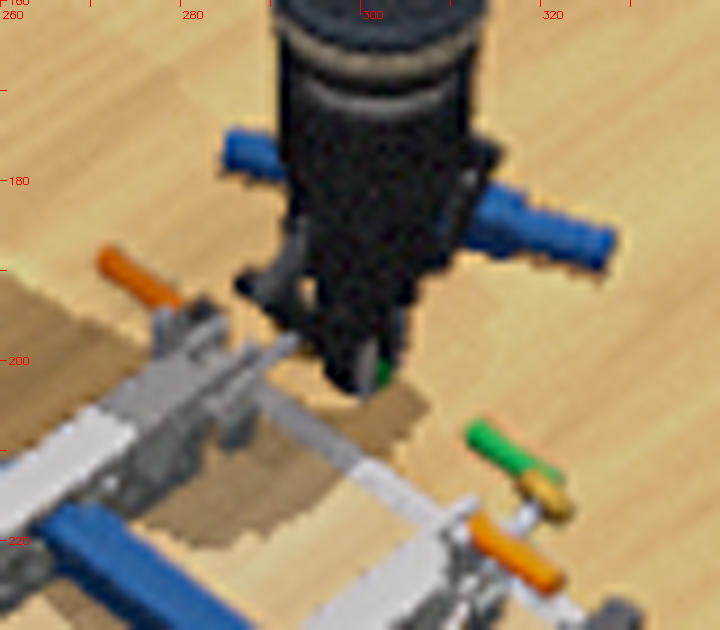

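Handle gripped. Raising along the arc.

```bash
python3 -m jog '[[0,-0.1,0.5,0,0,0],[0,-0.27,1,0,0,0],[0,-0.48,1.5,0,0,0],[0,-0.73,1.9,0,0,0],[0,-1.0,2.36,0,0,0],[0,-1.37,2.75,0,0,0],[0,-1.74,3.1,0,0,0],[0,-2.15,3.4,0,0,0],[0,-2.6,3.7,0,0,0],[0.1,-2.8,3.8,0,0,0]]' 0
python3 - <<'E'
from jig import *
st(); snap("scene","sc19.png",(260,340,160,230),9)
s=manip.read_state()["ee_pos"]
P0=np.array([500.2,86.4,50.7]);b=bolt(-37,1.41)
for a in (.45,.3,.2,.1,0,-.05): print(a,((P0+bolt(-37,a)-b-s)/10).round(2))
E
```

```text
t: 24.3
ee_pos: [501.7, 61.6, 91.1]
orientation: [-0.058, 3.136, 0.012]
wrist_force: [-6.3, 18.3, 21.2]
gripper_width: 0.106
t 24.3 pos [501.7  61.6  91.1] rv [-0.058  3.136  0.012] F [-6.3 18.3 21.2] w 0.106 j [ 0.12  0.29 -0.32  0.95  0.01  0.08]
0.45 [-0.05 -0.38 -0.2 ]
0.3 [-0.03 -1.11  0.09]
0.2 [-0.01 -1.61  0.22]
0.1 [ 0.01 -2.12  0.29]
0 [ 0.02 -2.64  0.32]
-0.05 [ 0.03 -2.9   0.31]
```

View pics/sc19.png

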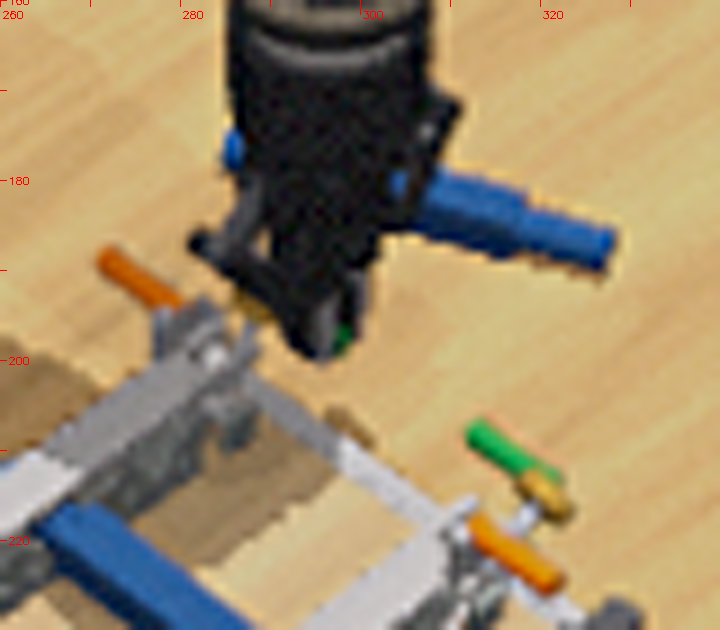

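Force is radial (tool slightly too low on the arc), so I continue with a slightly larger radius.

```bash
python3 -m jog '[[0,-0.25,0.15,0,0,0],[0,-0.5,0.25,0,0,0],[0,-0.75,0.35,0,0,0],[0,-1.0,0.43,0,0,0],[0,-1.3,0.5,0,0,0],[0,-1.55,0.53,0,0,0],[0,-1.8,0.55,0,0,0],[0,-2.1,0.6,0,0,0]]' 0
python3 - <<'E'
from jig import *
st(); snap("scene","sc20.png",(260,340,160,230),9)
E
```

```text
t: 25.15
ee_pos: [502.5, 42.6, 100.0]
orientation: [-0.06, 3.132, 0.021]
wrist_force: [-8.0, 11.2, 31.9]
gripper_width: 0.11
t 25.15 pos [502.5  42.6 100. ] rv [-0.06   3.132  0.021] F [-8.  11.2 31.9] w 0.11 j [ 0.08  0.28 -0.31  0.97  0.01  0.04]
```

View pics/sc20.png

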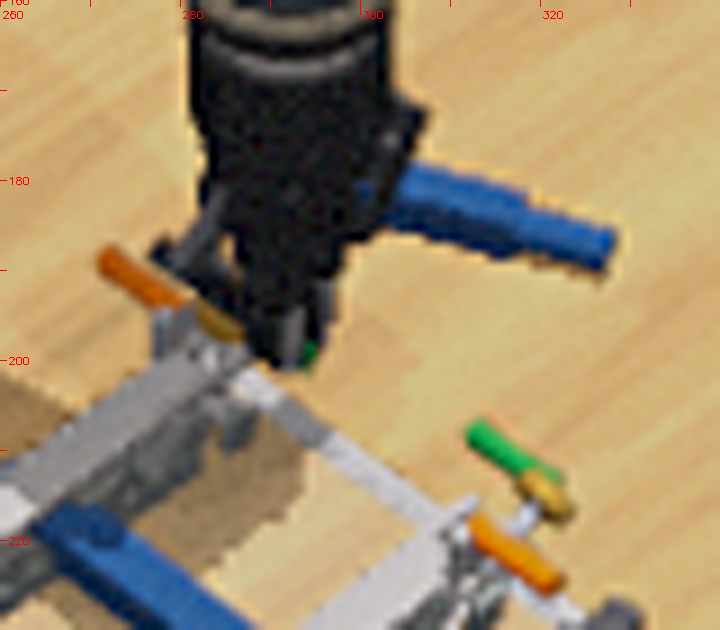

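```bash
python3 -m jog '[[0,-0.2,0.2,0,0,0],[0,-0.4,0.3,0,0,0],[0,-0.6,0.3,0,0,0],[0,-0.8,0.3,0,0,0]]' 0
python3 - <<'E'
from jig import *
st(); print(j(manip.read_state()["ee_pos"])); snap("scene","sc21.png",(260,340,160,230),9)
E
```

```text
t: 25.6
ee_pos: [501.9, 34.3, 102.7]
orientation: [-0.06, 3.134, 0.022]
wrist_force: [1.2, 13.0, -2.2]
gripper_width: 0.101
t 25.6 pos [501.9  34.3 102.7] rv [-0.06   3.134  0.022] F [ 1.2 13.  -2.2] w 0.101 j [ 0.06  0.27 -0.31  0.98  0.01  0.02]
[-35.61551911  94.56884196 102.68869721]
```

View pics/sc21.png

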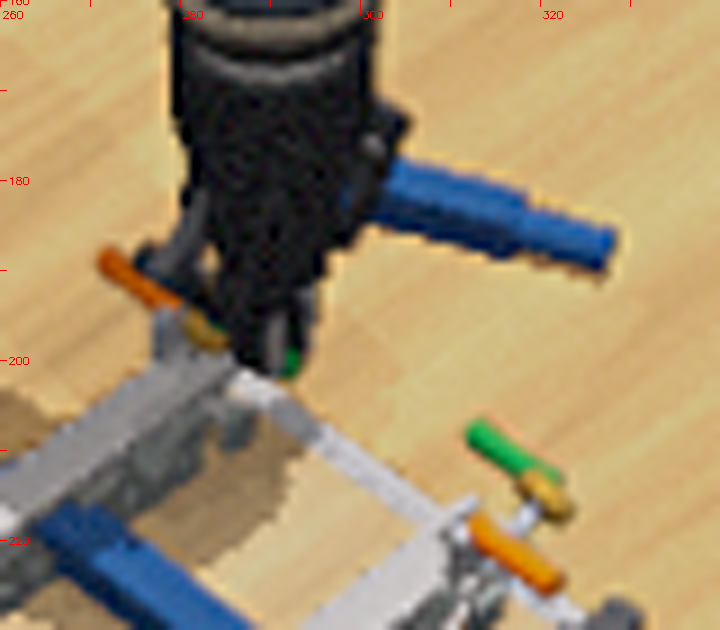

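Tool is at jig y 94.6, so the bolt is about upright. Releasing and checking.

```bash
python3 -m jog '[[0,0,0,0,0,0],[0,0,0,0,0,0],[0,0,0,0,0,0],[0,0,0,0,0,0]]' 0.4;  python3 -m jog '[[0,0,3,0,0,0],[0,0,7,0,0,0],[0,0,10,0,0,0],[0,5,10,0,0,0],[0,10,10,0,0,0],[0,15,10,0,0,0],[0,19,10,0,0,0],[0,23,10,0,0,0]]' 0.4
python3 - <<'E'
from jig import *
st(); snap("scene","sc22.png",(270,340,180,245),10); snap("top","top22.png",(240,350,170,250),7)
for a in (0,.1,.2): print(a,proj("top",[bolt(-24,a),bolt(-60,a)]).round(1).tolist(),proj("scene",[bolt(-24,a),bolt(-60,a)]).round(1).tolist())
E
```

```text
t: 26.05
ee_pos: [501.8, 34.2, 102.8]
orientation: [-0.059, 3.134, 0.023]
wrist_force: [-0.7, -0.7, -0.0]
gripper_width: 0.397
t: 26.85
ee_pos: [501.5, 266.0, 202.9]
orientation: [-0.06, 3.134, 0.022]
wrist_force: [0.9, -0.4, -0.9]
gripper_width: 0.405
t 26.85 pos [501.5 266.  202.9] rv [-0.06   3.134  0.022] F [ 0.9 -0.4 -0.9] w 0.405 j [0.48 0.31 0.02 1.26 0.01 0.44]
0 [[264.7, 215.0], [265.3, 226.3]] [[292.3, 200.9], [284.8, 195.5]]
0.1 [[263.1, 215.1], [263.6, 226.3]] [[293.3, 200.2], [285.8, 194.8]]
0.2 [[261.5, 215.2], [262.0, 226.5]] [[294.4, 199.5], [286.9, 194.2]]
```

View pics/sc22.png

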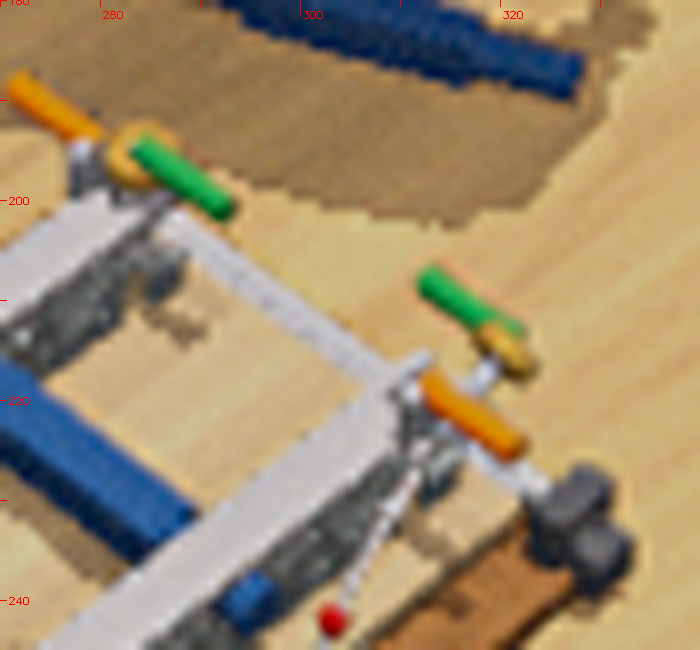

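View pics/top22.png

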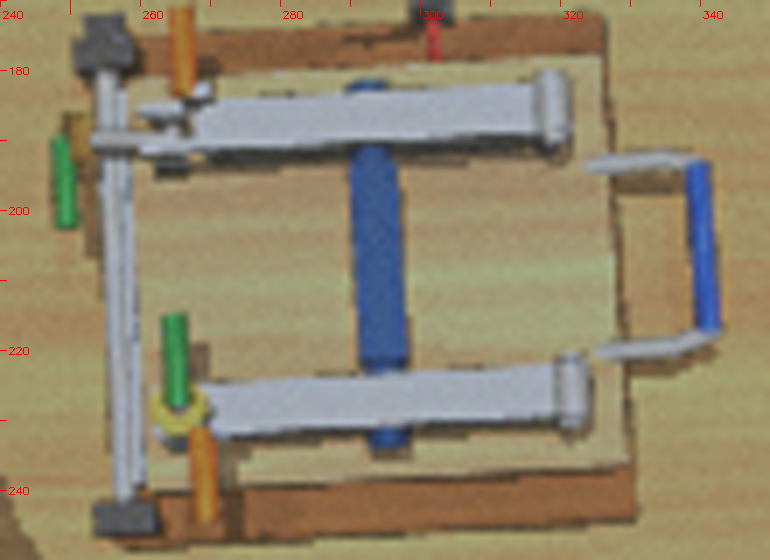

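Near bolt is upright: green bar at top (265,215–228), where the model puts it for angle 0 (264.7,215). Now the far bolt.

```bash
python3 - <<'E'
from jig import *
P=bolt(37,1.289); go(P+[0,0,35],JAW); go(P+[0,0,-15],JAW)
for a in np.arange(1.289,-.05,-.1): print(round(a,2),((bolt(37,a)-P)/10).round(2))
E
```

```text
rows: [  7.13 -18.09 -10.19] [-0.015  0.007 -0.01 ] n>= 5 tool y [-0.042  0.999  0.015]
rows: [  7.13 -18.09 -15.19] [-0.015  0.007 -0.01 ] n>= 5 tool y [-0.042  0.999  0.015]
1.29 [0. 0. 0.]
1.19 [ 0.01 -0.17  0.49]
1.09 [ 0.01 -0.39  0.96]
0.99 [ 0.02 -0.65  1.41]
0.89 [ 0.03 -0.96  1.83]
0.79 [ 0.04 -1.3   2.22]
0.69 [ 0.05 -1.69  2.57]
0.59 [ 0.07 -2.11  2.88]
0.49 [ 0.08 -2.55  3.14]
0.39 [ 0.1  -3.02  3.37]
0.29 [ 0.11 -3.51  3.54]
0.19 [ 0.13 -4.02  3.66]
0.09 [ 0.15 -4.53  3.73]
-0.01 [ 0.16 -5.05  3.75]
```

```bash
python3 -m jog '[[2,-4,-2,-0.015,0.007,-0.01],[4,-8,-4,-0.015,0.007,-0.01],[5,-12,-6,-0.015,0.007,-0.01],[6,-16,-9,-0.015,0.007,-0.01],[7.1,-18.1,-10.2,-0.015,0.007,-0.01],[7.1,-18.1,-10.2,-0.015,0.007,-0.01],[7.1,-18.1,-10.2,-0.015,0.007,-0.01]]' 0.42
python3 - <<'E'
from jig import *
st(); snap("scene","sc23.png",(270,370,140,240),7); P=bolt(37,1.289); go(P+[0,0,-15],JAW)
E
```

```text
t: 27.65
ee_pos: [572.4, 86.4, 100.3]
orientation: [0.047, -3.14, -0.001]
wrist_force: [0.5, -0.3, -0.4]
gripper_width: 0.415
t 27.65 pos [572.4  86.4 100.3] rv [ 4.70e-02 -3.14e+00 -1.00e-03] F [ 0.5 -0.3 -0.4] w 0.415 j [ 0.15  0.4  -0.12  1.05  0.    0.12]
rows: [ 0.03  0.02 -5.04] [-0.001  0.     0.001] n>= 2 tool y [-0.031  1.     0.001]
```

View pics/sc23.png

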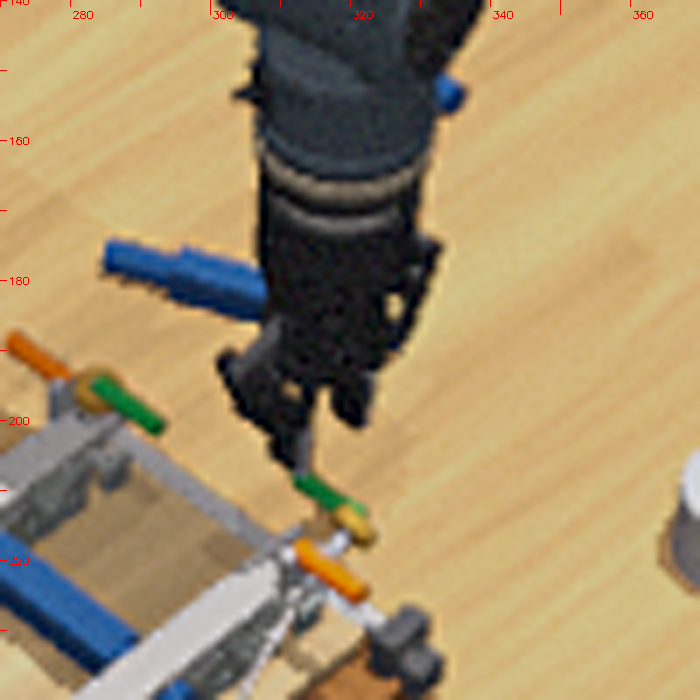

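```bash
python3 -m jog '[[0,0,-2.5,0,0,0],[0,0,-5,0,0,0],[0,0,-5,0,0,0],[0,0,-5,0,0,0]]' 0.42; python3 -m jog '[[0,0,0,0,0,0],[0,0,0,0,0,0],[0,0,0,0,0,0],[0,0,0,0,0,0],[0,0,0,0,0,0]]' 0
python3 - <<'E'
from jig import *
st(); snap("scene","sc24.png",(280,360,160,230),9)
E
```

```text
t: 28.1
ee_pos: [572.5, 88.1, 51.7]
orientation: [-0.051, 3.141, 0.001]
wrist_force: [-0.2, 0.2, 0.4]
gripper_width: 0.418
t: 28.6
ee_pos: [573.4, 86.9, 52.8]
orientation: [-0.05, 3.139, -0.003]
wrist_force: [1.3, -7.0, -1.6]
gripper_width: 0.113
t 28.6 pos [573.4  86.9  52.8] rv [-5.000e-02  3.139e+00 -3.000e-03] F [ 1.3 -7.  -1.6] w 0.113 j [ 0.15  0.44 -0.19  0.94 -0.    0.12]
```

View pics/sc24.png

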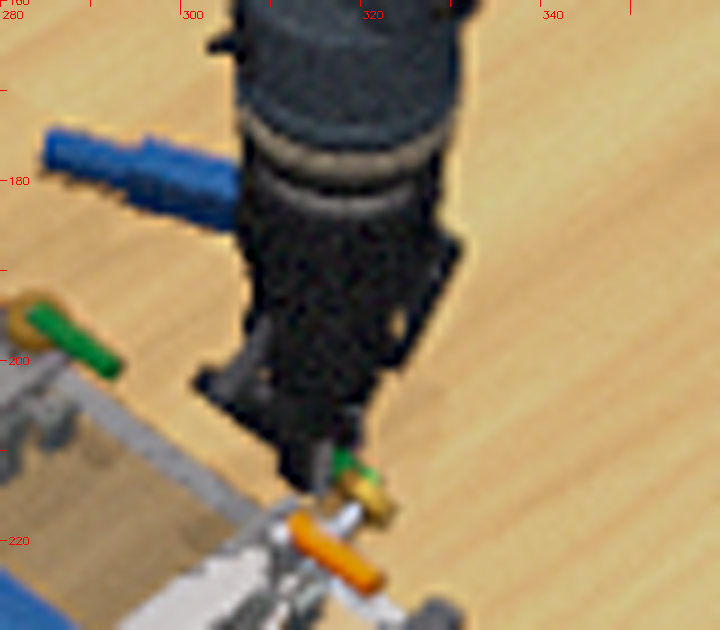

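Gripped (width 0.113, as on the near bolt). Raising.

```bash
python3 -m jog '[[0,-0.17,0.5,0,0,0],[0,-0.4,1,0,0,0],[0,-0.65,1.45,0,0,0],[0,-0.96,1.9,0,0,0],[0,-1.3,2.3,0,0,0],[0,-1.7,2.7,0,0,0],[0,-2.1,3.0,0,0,0],[0,-2.55,3.3,0,0,0]]' 0
python3 - <<'E'
from jig import *
st(); P0=np.array([573.4,86.9,52.8]);s=manip.read_state()["ee_pos"]
for a in (.45,.3,.2,.1,0,-.05): print(a,((P0+bolt(37,a)-bolt(37,1.289)-s)/10).round(2))
E
```

```text
t: 29.45
ee_pos: [574.1, 62.1, 86.7]
orientation: [-0.051, 3.137, 0.0]
wrist_force: [2.7, 7.0, -6.4]
gripper_width: 0.112
t 29.45 pos [574.1  62.1  86.7] rv [-0.051  3.137  0.   ] F [ 2.7  7.  -6.4] w 0.112 j [ 0.11  0.41 -0.15  1.01 -0.    0.08]
0.45 [ 0.02 -0.25 -0.15]
0.3 [ 0.04 -0.98  0.13]
0.2 [ 0.06 -1.48  0.26]
0.1 [ 0.08 -1.99  0.34]
0 [ 0.09 -2.51  0.36]
-0.05 [ 0.1  -2.77  0.36]
```

Low forces this time. Finishing the arc.

```bash
python3 -m jog '[[0,-0.3,0.05,0,0,0],[0,-0.6,0.15,0,0,0],[0,-0.9,0.25,0,0,0],[0,-1.2,0.3,0,0,0],[0,-1.5,0.38,0,0,0],[0,-1.8,0.42,0,0,0],[0,-2.1,0.45,0,0,0],[0,-2.4,0.45,0,0,0],[0,-2.65,0.45,0,0,0]]' 0
python3 - <<'E'
from jig import *
st();print(j(manip.read_state()["ee_pos"])); snap("scene","sc25.png",(270,350,160,230),9)
E
```

```text
t: 30.35
ee_pos: [575.2, 36.6, 93.9]
orientation: [-0.052, 3.133, 0.004]
wrist_force: [-2.1, 14.4, 16.1]
gripper_width: 0.107
t 30.35 pos [575.2  36.6  93.9] rv [-0.052  3.133  0.004] F [-2.1 14.4 16.1] w 0.107 j [ 0.06  0.4  -0.15  1.02  0.    0.03]
[37.74498352 94.4929887  93.87590428]
```

View pics/sc25.png

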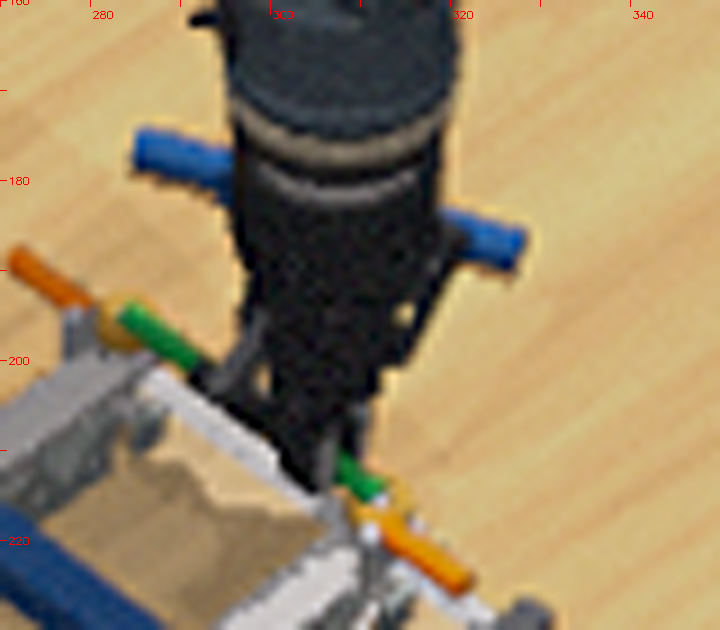

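```bash
python3 -m jog '[[0,0,0,0,0,0],[0,0,0,0,0,0],[0,0,0,0,0,0],[0,0,0,0,0,0]]' 0.4;  python3 -m jog '[[0,0,3,0,0,0],[0,0,7,0,0,0],[0,0,11,0,0,0],[0,5,13,0,0,0],[0,10,13,0,0,0],[0,15,13,0,0,0],[0,19,13,0,0,0],[0,23,13,0,0,0]]' 0.4
python3 - <<'E'
from jig import *
st(); snap("scene","sc26.png",(225,335,180,270),7); snap("top","top26.png",(240,350,160,250),7)
for a in (0,.1): print(a,proj("top",[bolt(24,a),bolt(60,a)]).round(1).tolist(),proj("scene",[bolt(24,a),bolt(60,a)]).round(1).tolist())
E
```

```text
t: 30.8
ee_pos: [575.0, 36.5, 93.7]
orientation: [-0.052, 3.134, 0.005]
wrist_force: [0.7, 0.2, -0.4]
gripper_width: 0.396
t: 31.6
ee_pos: [574.6, 268.5, 223.4]
orientation: [-0.053, 3.134, 0.005]
wrist_force: [1.0, -0.1, -0.3]
gripper_width: 0.403
t 31.6 pos [574.6 268.5 223.4] rv [-0.053  3.134  0.005] F [ 1.  -0.1 -0.3] w 0.403 j [ 0.44  0.43  0.24  1.38 -0.    0.4 ]
0 [[264.0, 200.1], [263.4, 189.0]] [[302.5, 208.3], [310.3, 213.9]]
0.1 [[262.3, 200.2], [261.8, 189.1]] [[303.5, 207.5], [311.3, 213.2]]
```

View pics/sc26.png

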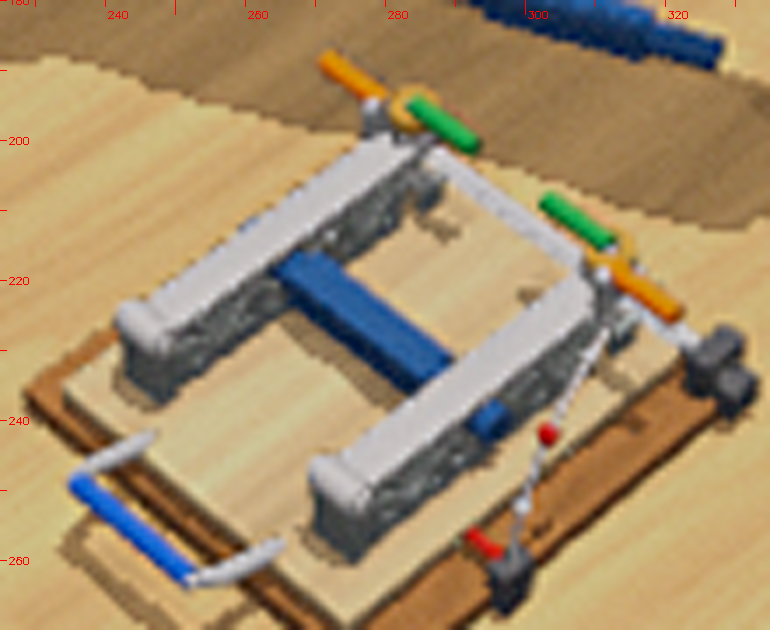

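View pics/top26.png

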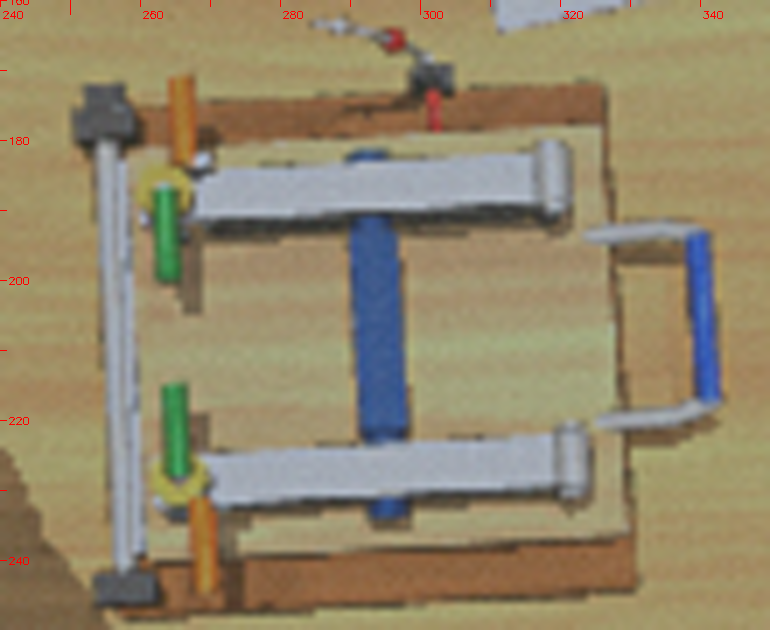

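Both bolts are upright in the fork slots: bar ends at top (264,200) and (265,215) match angle 0, the brass nuts sit over the forks, and the spindle is under both straps. Now the tray handle.

```bash
python3 - <<'E'
from jig import *
P=w((0,YH,51)); print(P); go(P+[0,0,120],JAW)
E
```

```text
[ 545.44955517 -213.72080036   51.        ]
rows: [ -2.9  -48.47  -5.16] [-0.004  0.006 -0.006] n>= 10 tool y [-0.038  0.999  0.004]
```

```bash
python3 -m jog '[[-0.3,-4.5,0,0,0,0],[-0.6,-9,0,0,0,0],[-0.9,-13.5,0,0,0,0],[-1.2,-18,0,0,0,0],[-1.5,-22.5,0,0,0,0],[-1.8,-27,0,0,0,0],[-2.1,-31.5,0,0,0,0],[-2.4,-36,0,0,0,0],[-2.7,-40.5,0,0,0,0],[-2.9,-45,0,-0.004,0.006,-0.006]]' 0.4
python3 - <<'E'
from jig import *
P=w((0,YH,51)); go(P+[0,0,30],JAW)
E
```

```text
t: 32.7
ee_pos: [544.4, -181.4, 222.7]
orientation: [-0.048, 3.141, -0.0]
wrist_force: [0.6, 0.1, 0.2]
gripper_width: 0.401
rows: [  0.11  -3.23 -14.17] [0.    0.    0.001] n>= 3 tool y [-0.031  1.    -0.   ]
```

```bash
python3 -m jog '[[0.1,-3.2,-3,0,0,0],[0.1,-3.2,-7,0,0,0],[0.1,-3.2,-11,0,0,0],[0.1,-3.2,-14,0,0,0],[0.1,-3.2,-14,0,0,0],[0.1,-3.2,-14,0,0,0]]' 0.38
python3 - <<'E'
from jig import *
st(); P=w((0,YH,51)); go(P+[0,0,-14],JAW); snap("scene","sc27.png",(200,310,180,280),7)
E
```

```text
t: 33.3
ee_pos: [545.0, -213.7, 83.0]
orientation: [0.048, -3.14, -0.0]
wrist_force: [0.9, 0.9, 0.8]
gripper_width: 0.379
t 33.3 pos [ 545.  -213.7   83. ] rv [ 0.048 -3.14  -0.   ] F [0.9 0.9 0.8] w 0.379 j [-0.37  0.43 -0.13  1.02 -0.   -0.4 ]
rows: [ 0.04  0.   -4.6 ] [-0.    -0.001  0.002] n>= 1 tool y [-0.03  1.    0.  ]
```

View pics/sc27.png

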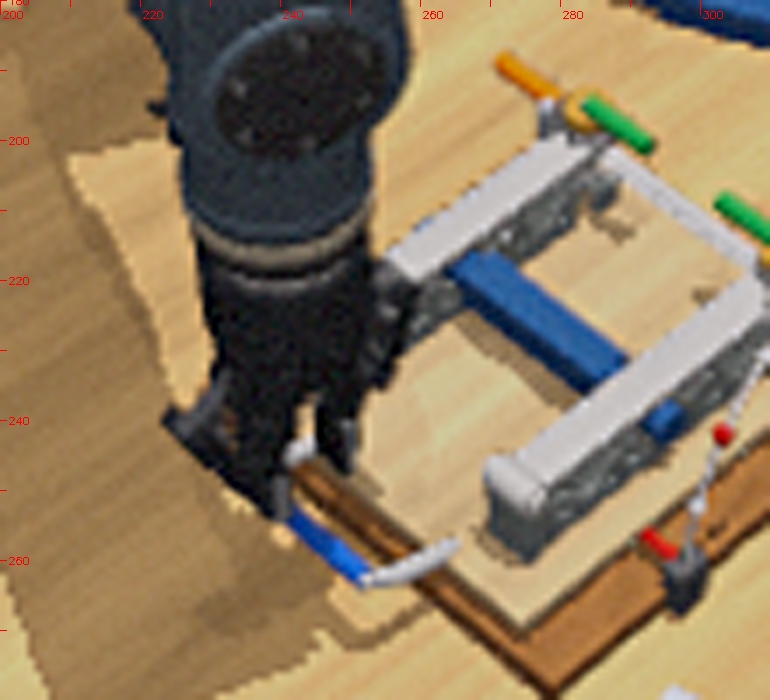

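```bash
python3 -m jog '[[0,0,-2.5,0,0,0],[0,0,-4.6,0,0,0],[0,0,-4.7,0,0,0],[0,0,-4.7,0,0,0]]' 0.38; python3 -m jog '[[0,0,0,0,0,0],[0,0,0,0,0,0],[0,0,0,0,0,0],[0,0,0,0,0,0],[0,0,0,0,0,0]]' 0
python3 - <<'E'
from jig import *
st(); s=manip.read_state()["ee_pos"]
c0=np.array([0,-280,20])
for th in (5,10,15,20,25,30,31):
    t=np.radians(th); y=-280*np.cos(t)+20*np.sin(t); z=280*np.sin(t)+20*np.cos(t)
    d=w((0,y+280,0))-w((0,0,0)); print(th,(d/10).round(2),round((z-20)/10,2))
snap("scene","sc28.png",(200,310,180,280),7)
E
```

```text
t: 33.75
ee_pos: [546.8, -214.2, 38.7]
orientation: [-0.048, 3.138, -0.002]
wrist_force: [1.2, -0.5, -0.4]
gripper_width: 0.379
t: 34.25
ee_pos: [548.0, -213.8, 40.9]
orientation: [-0.049, 3.135, -0.002]
wrist_force: [-1.2, 4.8, 8.2]
gripper_width: 0.112
t 34.25 pos [ 548.  -213.8   40.9] rv [-4.900e-02  3.135e+00 -2.000e-03] F [-1.2  4.8  8.2] w 0.112 j [-0.37  0.46 -0.19  0.91  0.   -0.4 ]
5 [-0.01  0.28  0.  ] 2.43
10 [-0.02  0.77  0.  ] 4.83
15 [-0.05  1.47  0.  ] 7.18
20 [-0.08  2.37  0.  ] 9.46
25 [-0.11  3.47  0.  ] 11.65
30 [-0.15  4.75  0.  ] 13.73
31 [-0.16  5.03  0.  ] 14.14
```

View pics/sc28.png

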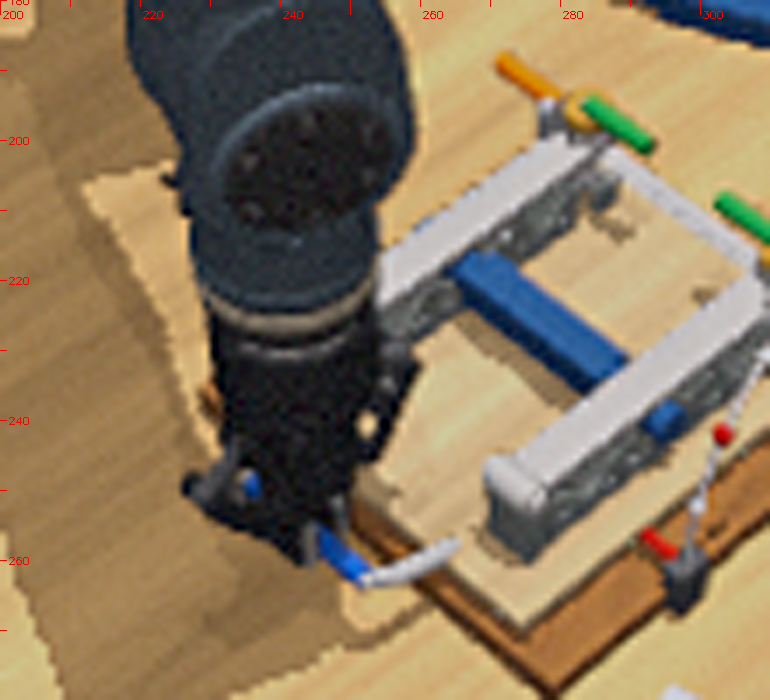

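Blue bar gripped. Lifting along the arc at moderate speed.

```bash
python3 -m jog '[[0,0.02,0.5,0,0,0],[0,0.07,1.2,0,0,0],[0,0.17,1.9,0,0,0],[0,0.28,2.5,0,0,0],[0,0.4,3.2,0,0,0],[0,0.6,4,0,0,0],[0,0.77,4.8,0,0,0],[0,1,5.6,0,0,0],[0,1.25,6.4,0,0,0],[0,1.47,7.2,0,0,0]]' 0
python3 - <<'E'
from jig import *
st(); snap("scene","sc29.png",(200,330,160,280),6)
E
```

```text
t: 35.3
ee_pos: [547.5, -199.3, 113.5]
orientation: [-0.049, 3.136, -0.003]
wrist_force: [-2.0, -2.9, -10.3]
gripper_width: 0.11
t 35.3 pos [ 547.5 -199.3  113.5] rv [-4.900e-02  3.136e+00 -3.000e-03] F [ -2.   -2.9 -10.3] w 0.11 j [-0.35  0.39 -0.1   1.07  0.   -0.38]
```

View pics/sc29.png

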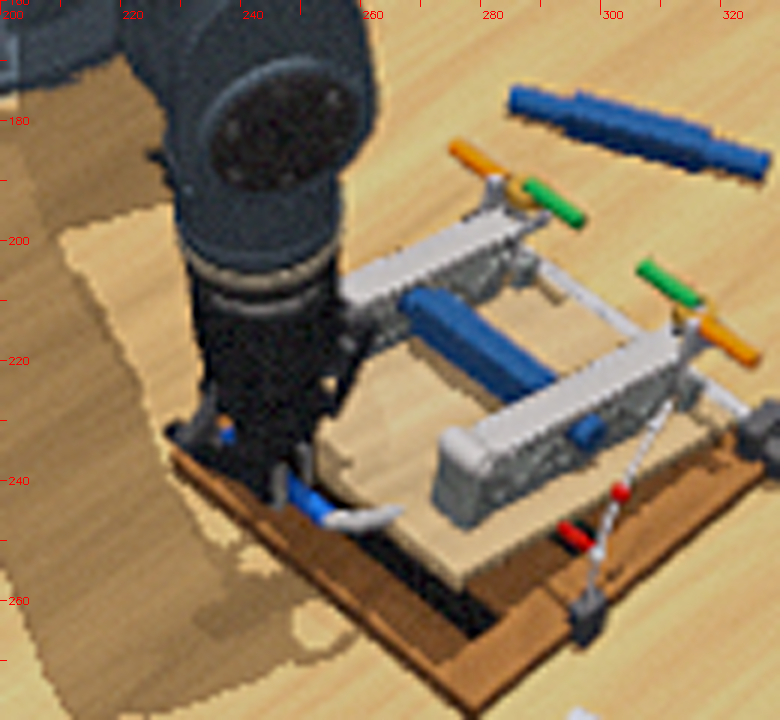

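Tray is at about 15° (pointer at the white bead), with all clamps still closed. On to 30°.

```bash
python3 -m jog '[[0,0.3,0.7,0,0,0],[0,0.55,1.4,0,0,0],[0,0.85,2.1,0,0,0],[0,1.15,2.8,0,0,0],[0,1.5,3.5,0,0,0],[-0.1,1.85,4.2,0,0,0],[-0.1,2.2,4.9,0,0,0],[-0.1,2.6,5.5,0,0,0],[-0.1,3,6.1,0,0,0],[-0.1,3.3,6.55,0,0,0]]' 0
python3 - <<'E'
from jig import *
st(); s=manip.read_state()["ee_pos"]
print("tilt est from bar z", np.degrees(np.arcsin((s[2]-40.9+20)/280.7)-np.arctan2(20,280)).round(2))
snap("scene","sc30.png",(200,330,150,270),6)
E
```

```text
t: 36.35
ee_pos: [546.5, -166.3, 181.0]
orientation: [-0.048, 3.135, -0.005]
wrist_force: [-2.8, -8.5, -5.7]
gripper_width: 0.112
t 36.35 pos [ 546.5 -166.3  181. ] rv [-0.048  3.135 -0.005] F [-2.8 -8.5 -5.7] w 0.112 j [-0.29  0.33 -0.01  1.22 -0.   -0.33]
tilt est from bar z 30.68
```

View pics/sc30.png

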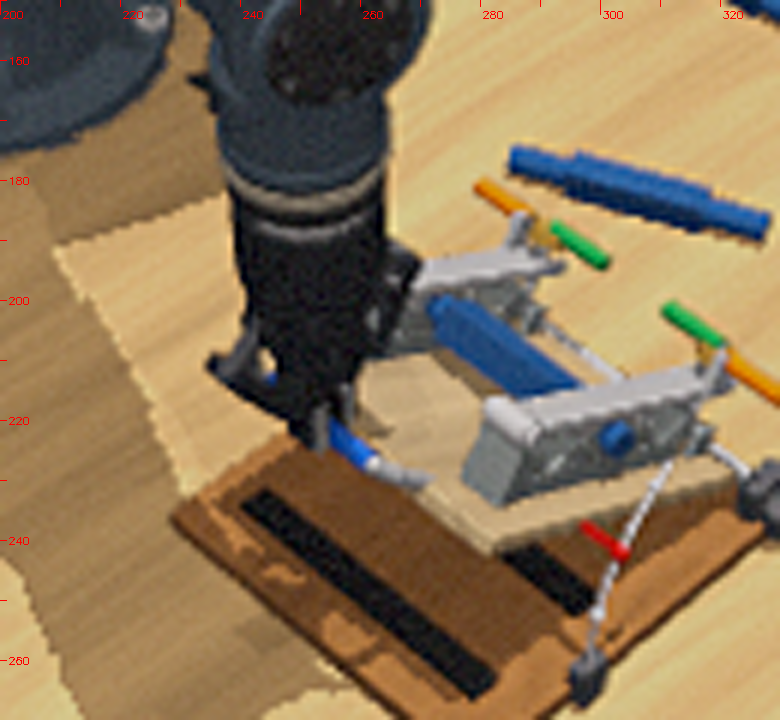

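```bash
python3 - <<'E'
from jig import *
hy=YH+280
def tilt(q,th):
    t=np.radians(th); y=q[1]-hy; z=q[2]-31
    return w((q[0],hy+y*np.cos(t)+z*np.sin(t),31-y*np.sin(t)+z*np.cos(t)))
for th in (0,28,29,30,31,32):
    print(th,"corner top/bot",proj("scene",[tilt((100,hy-240,37),th),tilt((100,hy-240,25),th)]).round(1).tolist(),"orange far end",proj("scene",tilt((118,HY+170,103),th)).round(1).tolist(),"near end",proj("scene",tilt((-118,HY+170,103),th)).round(1).tolist(), "green",proj("scene",[tilt((-24,BY,103),th),tilt((24,BY,103),th)]).round(1).tolist())
snap("scene","sc31.png",(270,340,170,250),10)
st()
E
```

```text
0 corner top/bot [[273.8, 268.8], [273.9, 271.0]] orange far end [[321.5, 224.7]] near end [[271.3, 188.2]] green [[292.3, 200.9], [302.5, 208.3]]
28 corner top/bot [[280.7, 241.8], [279.4, 244.9]] orange far end [[329.4, 216.6]] near end [[279.1, 180.8]] green [[299.8, 194.2], [310.1, 201.4]]
29 corner top/bot [[281.2, 240.7], [279.8, 243.9]] orange far end [[329.7, 216.4]] near end [[279.4, 180.6]] green [[300.1, 194.0], [310.3, 201.3]]
30 corner top/bot [[281.7, 239.6], [280.3, 242.8]] orange far end [[330.0, 216.1]] near end [[279.7, 180.5]] green [[300.4, 193.9], [310.6, 201.1]]
31 corner top/bot [[282.2, 238.4], [280.8, 241.6]] orange far end [[330.3, 215.9]] near end [[279.9, 180.3]] green [[300.6, 193.7], [310.9, 200.9]]
32 corner top/bot [[282.7, 237.3], [281.2, 240.5]] orange far end [[330.6, 215.7]] near end [[280.2, 180.1]] green [[300.9, 193.6], [311.1, 200.8]]
t 36.45 pos [ 546.6 -165.9  181.6] rv [-0.049  3.134 -0.004] F [-4.1 -5.4  2.2] w 0.113 j [-0.29  0.33 -0.01  1.22 -0.   -0.33]
```

View pics/sc31.png

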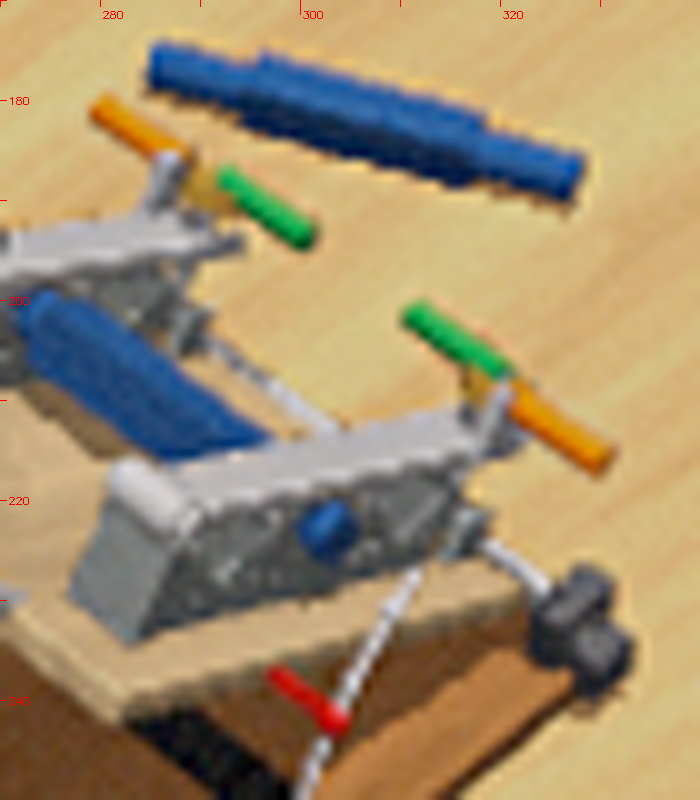

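Pointer meets the red bead (scene (302.5,241.5)), and the tray corner at (281.5,240) agrees with 30° in the model. Holding for over two seconds.

```bash
python3 -m jog '[[0,0,0,0,0,0],[0,0,0,0,0,0],[0,0,0,0,0,0],[0,0,0,0,0,0],[0,0,0,0,0,0],[0,0,0,0,0,0],[0,0,0,0,0,0],[0,0,0,0,0,0],[0,0,0,0,0,0],[0,0,0,0,0,0]]' 0
python3 - <<'E'
from jig import *
st(); snap("scene","sc32.png",(270,340,170,250),10)
E
python3 -m jog '[[0,0,0,0,0,0],[0,0,0,0,0,0],[0,0,0,0,0,0],[0,0,0,0,0,0],[0,0,0,0,0,0],[0,0,0,0,0,0],[0,0,0,0,0,0],[0,0,0,0,0,0],[0,0,0,0,0,0],[0,0,0,0,0,0]]' 0
python3 -m jog '[[0,0,0,0,0,0],[0,0,0,0,0,0],[0,0,0,0,0,0]]' 0
```

```text
t: 37.45
ee_pos: [546.6, -165.9, 181.6]
orientation: [-0.049, 3.134, -0.004]
wrist_force: [-3.8, -0.8, 3.0]
gripper_width: 0.108
t 37.45 pos [ 546.6 -165.9  181.6] rv [-0.049  3.134 -0.004] F [-3.8 -0.8  3. ] w 0.108 j [-0.29  0.33 -0.01  1.22 -0.   -0.33]
t: 38.5
ee_pos: [546.6, -166.0, 181.6]
orientation: [-0.049, 3.134, -0.004]
wrist_force: [-3.6, -0.5, 2.3]
gripper_width: 0.109
t: 38.8
ee_pos: [546.6, -166.0, 181.6]
orientation: [-0.049, 3.134, -0.004]
wrist_force: [-5.0, -0.7, 2.1]
gripper_width: 0.11
```

View pics/sc32.png

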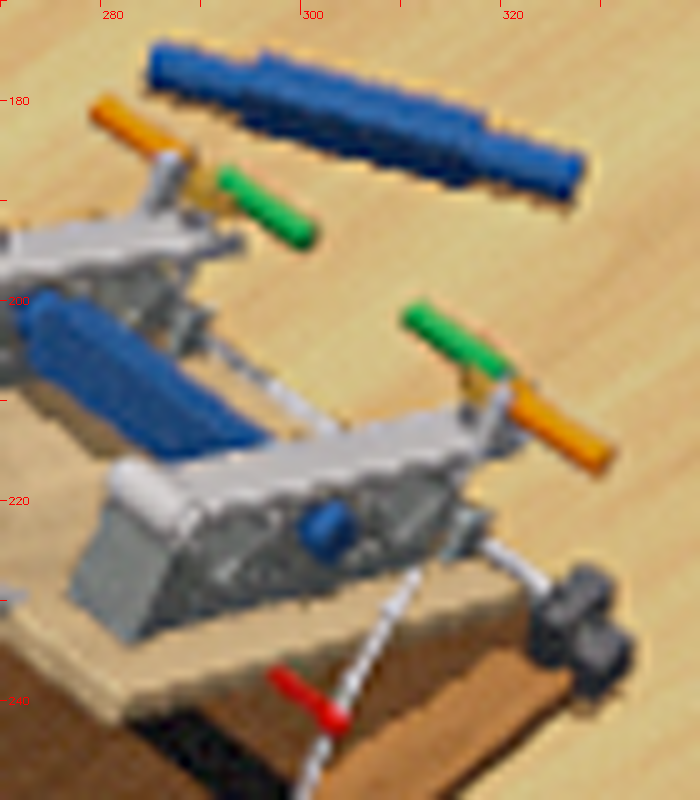

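Nothing shifted during 2.4 s at 30°. Bringing it back down.

```bash
python3 -m jog '[[0,-0.2,-0.3,0,0,0],[0,-0.6,-0.9,0,0,0],[0,-1,-1.6,0,0,0],[0,-1.35,-2.3,0,0,0],[0,-1.7,-3,0,0,0],[0,-2.05,-3.7,0,0,0],[0,-2.4,-4.4,0,0,0],[0,-2.7,-5.1,0,0,0],[0,-3,-5.8,0,0,0],[0,-3.28,-6.5,0,0,0]]' 0
python3 -m jog '[[0,-0.25,-0.75,0,0,0],[0,-0.45,-1.5,0,0,0],[0,-0.7,-2.3,0,0,0],[0,-0.9,-3.1,0,0,0],[0,-1.07,-3.9,0,0,0],[0,-1.2,-4.7,0,0,0],[0,-1.32,-5.5,0,0,0],[0,-1.4,-6.2,0,0,0],[0,-1.45,-6.7,0,0,0],[0,-1.47,-6.9,0,0,0]]' 0
python3 - <<'E'
from jig import *
st(); snap("scene","sc33.png",(200,330,160,280),6)
E
```

```text
t: 39.8
ee_pos: [547.5, -198.5, 116.1]
orientation: [-0.049, 3.133, -0.003]
wrist_force: [5.0, 4.4, 2.2]
gripper_width: 0.109
t: 40.8
ee_pos: [547.6, -213.3, 46.6]
orientation: [-0.049, 3.133, -0.003]
wrist_force: [3.8, 0.6, 3.3]
gripper_width: 0.109
t 40.8 pos [ 547.6 -213.3   46.6] rv [-4.900e-02  3.133e+00 -3.000e-03] F [3.8 0.6 3.3] w 0.109 j [-0.37  0.45 -0.19  0.92  0.   -0.4 ]
```

View pics/sc33.png

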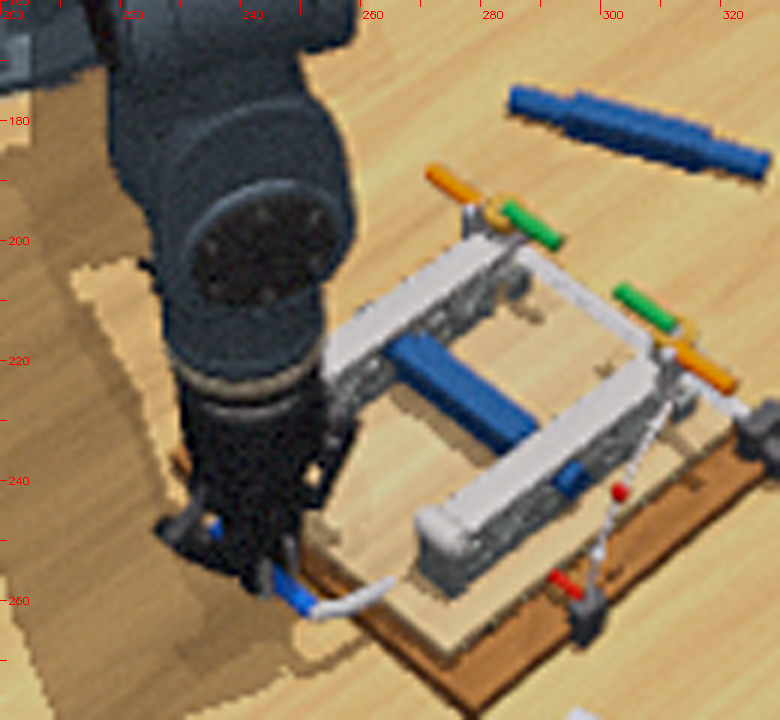

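Almost level; pressing down the last few mm in small steps until it bottoms.

```bash
python3 -m jog '[[0,0,-0.2,0,0,0],[0,-0.05,-0.4,0,0,0],[0,-0.05,-0.6,0,0,0],[0,-0.05,-0.6,0,0,0],[0,-0.05,-0.6,0,0,0]]' 0; python3 -m jog '[[0,0,-0.15,0,0,0],[0,0,-0.3,0,0,0],[0,0,-0.3,0,0,0],[0,0,-0.3,0,0,0]]' 0
```

```text
t: 41.35
ee_pos: [547.9, -213.8, 43.0]
orientation: [-0.05, 3.131, -0.004]
wrist_force: [-3.7, 5.4, 24.7]
gripper_width: 0.111
t: 41.75
ee_pos: [548.0, -213.8, 43.0]
orientation: [-0.05, 3.129, -0.006]
wrist_force: [-6.7, 3.4, 30.9]
gripper_width: 0.108
```

Bottomed at z 43.0 with 31 N and no further travel. Releasing and backing away.

```bash
python3 -m jog '[[0,0,0.1,0,0,0],[0,0,0.1,0,0,0],[0,0,0.1,0,0,0],[0,0,0.1,0,0,0],[0,0,0.1,0,0,0]]' 0.38; python3 -m jog '[[0,0,2,0,0,0],[0,0,5,0,0,0],[0,0,9,0,0,0],[0,0,13,0,0,0],[0,0,17,0,0,0],[0,0,21,0,0,0],[-4,3,23,0,0,0],[-8,5,23,0,0,0],[-12,7,23,0,0,0],[-16,9,23,0,0,0]]' 0.38
python3 - <<'E'
from jig import *
st(); snap("scene","sc34.png"); snap("scene","sc34c.png",(225,335,180,275),7); snap("top","top34.png"); 
E
```

```text
t: 42.25
ee_pos: [547.6, -213.7, 43.4]
orientation: [-0.05, 3.13, -0.005]
wrist_force: [0.5, -0.1, 0.3]
gripper_width: 0.378
t: 43.25
ee_pos: [385.9, -123.0, 273.1]
orientation: [-0.05, 3.13, -0.005]
wrist_force: [0.6, -0.6, 0.3]
gripper_width: 0.374
t 43.25 pos [ 385.9 -123.   273.1] rv [-0.05   3.13  -0.005] F [ 0.6 -0.6  0.3] w 0.374 j [-0.31  0.01 -0.18  1.37  0.   -0.34]
```

View pics/sc34c.png

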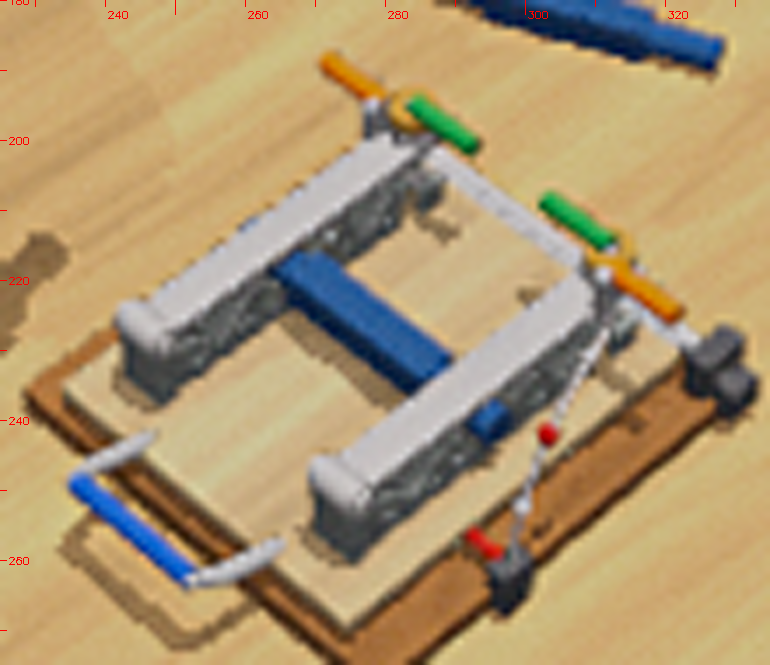

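View pics/top34.png

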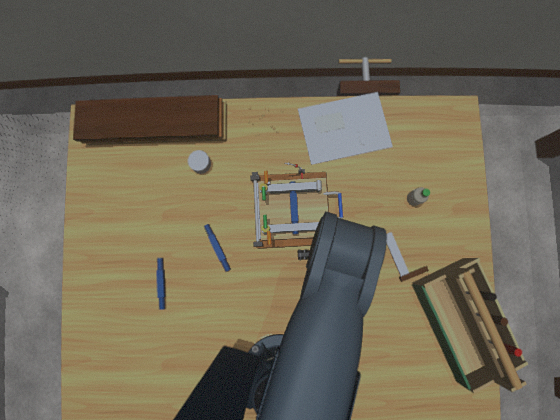

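View pics/sc34.png

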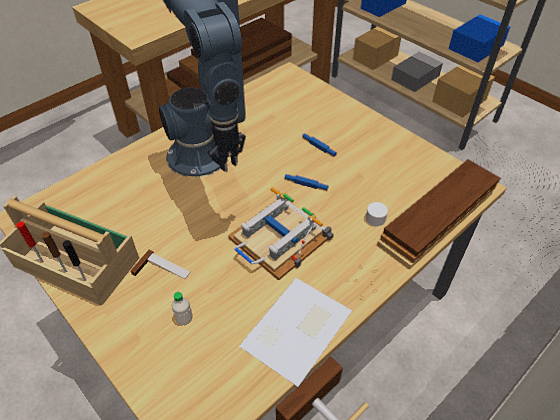

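The tray is level (pointer, handle and bars at the same pixels as before tipping), and both straps and bolts are closed. The spindle is in its groove, the bystanders stand where they were, and no white or dark spindle is on the bench. Handing in.

```bash
python3 - <<'E'
from h import *
a=cv2.imread("pics/scene0.png"); b=cv2.imread("pics/sc34.png")
for n,(x0,x1,y0,y1) in dict(glue=(165,200,285,330),tin=(362,392,200,228),square=(128,192,245,285)).items():
    print(n,cv2.absdiff(a[y0:y1,x0:x1],b[y0:y1,x0:x1]).mean().round(2))
print(manip.hand_in())
E
```

```text
glue 3.48
tin 3.49
square 3.54
the job is handed in; nothing more can be done
None
```

The job is done and handed in at about 43 s of the 210 s allowed; the interface gave no verdict.

- **Spindle:** Only spindle1 was on the bench. It was the blue one farthest from the base, at 627 mm; the two blue look-alikes (463 and 494 mm) were left untouched. No white or dark spindle was visible in either camera. Spindle1 lies in the middle groove.
- **Couplers:** Both straps were swung down to their stops. Both swing bolts were then raised into the fork slots.
- **Tilt:** With everything shut and bolted, I tipped the tray to the red bead. It held there about 2.4 s with no visible shift, then came back down to its stop, and I let go.

**Last checks**
- **Final pictures:** The tray is level, and the straps, bolts and spindle look unchanged from before the tilt. The patches of the picture with the glue bottle, tin and try square show no change beyond image noise.
- **Near bolt:** Raising it pressed on the arm with up to about 34 N because my arc was slightly low. I corrected it partway, and the bolt ended upright.
- **Tilt angle:** The tray corner and the pointer on the bead agreed with 30°. The height of the gripped handle suggested about 30.7°, probably because the bar slipped a little in the pads.

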